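Set the stop of a capping fixture and make up the jar tray

ROBOT

A 7-joint arm with a two-finger parallel gripper is mounted at the origin on the work surface. World frame = base frame: x ahead of the robot, y to its left, z up, the work surface at z = 0. Lengths are in m, angles in rad, forces in N, time in s.
With the tool pointing down it reaches from about 0.4 to 0.85 m from the base axis. Payload 4.5 kg.
Tool frame: the origin (TCP) lies on the centre line of the jaws, within the pads' length; the fingertips stand r.tip_extent ahead of it and the grasp point (between the pads) is the TCP (r.tip_extent is the distance from the TCP to the fingertips, in m); z points along the fingers, y is the line along which they close (so a half turn about z gives the same grasp; the last joint's range is limited). The gripper opens to 88 mm and grips with 3 to 60 N. Pads are 18 mm wide; open, the fingers measure 123 mm over their backs; the gripper's body (75 mm by 187 mm) begins 45 mm behind the grasp point.
Start: joints at [1.346, 0.689, -0.195, 1.565, 0.157, 0.902, -0.215], TCP at [0.16, -0.604, 0.258] pointing down, gripper open.
Joint ranges: [-3.01, 3.01], [-0.46, 2.08], [-1.47, 1.51], [0.13, 2.56], [-1, 4.14], [0.04, 2.09], [-2.66, 2.66]. Speed limits (rad/s): [2.57, 2.57, 3.14, 3.14, 3.14, 3.14, 3.14].

INTERFACE

Orientations are given as a unit quaternion [x, y, z, w].
In Python, from plant import sensors, vision, finish_job, r gives the robot as it stands. The module is installed in compiled form; this text tells all that it offers.
- The arm moves only by the tool step_arm, never from a script. Its argument "steps" is a list of rows, each a list of 2 entries, a list of its own where there are three numbers: the shift along the tool's x, y, z in cm, then the turn, a rotation vector about the tool's x, y, z in degrees. A call has 1 to 12 rows; each row shifts and turns the commanded pose from where the row before left it, along the tool's axes as they then stand; what a row does not reach is not made up. A row lasts 1/8 s, in which the tool goes at most 62.5 mm and 10.7 degrees, less where a joint would pass 70% of its speed; a pose out of reach is approached as far as the arm can. A call with a gripper value outside its range is refused whole. "claw" is the opening, from -1 (shut) to 1 (fully open), set as the call begins (left out, the last holds). The fingers move at their own pace and stop on an object; "grip_force" is the grip in N (left out, the last holds). Time passes only in rows, so rows that do not move let the fingers close. It gives the time, the measured TCP pose, the force, the opening and the grip force at its end, in the units of the state.
- sensors.get_state(): the state, without advancing time (a new reading comes with each control period).
- vision.snapshot(name): name is "scene" or "top" or "wrist"; returns a dict with "img" (384x512x3 uint8, red, green, blue), "fx", "fy", "cx", "cy" (pixels), "k1" (the pictures are not rectified: a ray, as slopes to the right and down, at radius r is drawn at 1 + k1 r^2 times it, then the intrinsics apply), "position" and "rotation" of the camera in the world. Camera axes: x right, y down, z forward; pixel columns grow to the right and rows downward; lengths in m; the calibration is good to about 2 mm. A picture is of the moment at which its call begins. There is no depth.
- finish_job(): hands the job in; it is judged then, once.
The state is a dict: "clock": time; "q": joint angles; "qd": joint speeds; "joint_torque": joint torques, N m; "tool_pos": TCP position; "eef_rot": TCP orientation; "contact_force": force on the tool from outside, world axes, zero at the start; "moment": the same for the moment, N m; "opening": opening from 0.0 (shut) to 1.0 (fully open); "finger_force": force on a finger pad.
Only numpy, scipy, OpenCV 4.12 (cv2) and the standard library are available. Lean on these libraries where they do the work, as an engineer would, in place of code of your own. Each camera call takes 0.05 s, during which the arm holds its last target. There are 200 camera calls.

TASK

Set up the capping fixture for the next batch: lay the setting block's bare tongue flat on the bed beneath the sprung foot, then turn the stop screw down with the driver, never with the fingers, until the foot just bears on the block so that it drags but the foot is nowhere near driven home. Then draw the block out and lay it back flat on its mat, stand the driver back in its stand, and make the tray up to four upright jars, one in each compartment, leaving any spare jars on the bench. Leave the reagent bottle, the beaker and the pot of sticks where they are.

Things in the scene. Friction and masses are not known exactly. Their poses are not given: they have to be found in the camera images.
- fixture: Fixed stop fixture: dark steel plate with a blue gallows frame whose column stands on its +y side; the bed is open to the fixture's -x. Origin: underside of plate, below the screw axis. Plate x -165 to 40, y -45 to 45 mm; its top, the bed, at z 12 mm. Column x -30 to 30, y 52 to 80 mm; overhead arm from it to y -18 mm, x -20 to 20, z 66 to 89 mm.
- screw: Brass screw head on the overhead arm, 36 mm across; turns in place, never rises. Origin: its underside, on the axis, 90 mm above the table. Recess floor at z 8 mm, rim at z 18 mm. Two crossed slots 7 mm wide along its own x and y, so the driver enters at every quarter turn. Clockwise from above lowers the stem 10 mm per turn (1.59 mm per rad). Stiff (0.06 N m), stays where left.
- stem (a joint): How far the screw has lowered the stop stem, in m, 0 to 0.016. With the foot sprung fully out, the foot's underside is 40 mm minus this above the bed. It starts 2 to 6 mm down.
- foot (a joint): How far the sprung foot under the stem is pushed up into it, in m: 0 = fully out, 0.004 = driven home (solid). Spring about 1.5 N per mm, with a small preload.
- foot_face (a point): Centre of the underside of the orange foot (16 mm across, 8 mm tall) beneath the overhead arm.
- block: Setting block: aluminium bar 150 x 30 x 30 mm, 0.3 kg, with a blue grip on top. Origin: centre of the bar's underside, x along the bar. Grip: x -65 to -15 mm, 24 mm wide (y), z 30 to 56 mm. The bare tongue is the +x end, x -15 to +75 mm, 30 mm high; this goes beneath the foot.
- mat: Black rubber mat, fixed, 200 x 80 x 4 mm, the block's parking place. Origin: centre of its underside, x along its length. The block starts lying on it.
- driver: Cross-head driver, 110 mm long, 0.12 kg. Origin: the blade tip, z up to the handle. Crossed blades 16 mm wide, 4 mm thick (lowest 4 mm: 13 and 2.8 mm), along its own x and y, up to z 14 mm; shank 12 mm; black collar 38 mm across, z 45 to 50 mm; square red handle 24 x 24 mm with black stripes, z 50 to 110 mm, flats square to x and y.
- stand: Grey driver stand, fixed, 70 x 70 x 55 mm, with a square hole 25 mm wide right through its middle. Origin: centre of its underside. The driver hangs in it by its collar, blade down, tip 10 mm above the table.
- tray: Yellow tray, fixed, 170 x 170 x 20 mm, walls and cross-shaped dividers 5 mm thick and 20 mm high, floor 5 mm thick, so four open compartments of about 77 mm square, centred 41 mm either way from the tray's middle along its x and y. Origin: centre of its underside.
- jar0: Closed amber sample jar with white lid and paper band, 40 mm diameter, 50 mm tall, about 80 g, bottom-heavy. Origin: centre of its underside. Starts upright on the bench as stock; up to two of them are absent.
- jar1: Closed amber sample jar with white lid and paper band, 40 mm diameter, 50 mm tall, about 80 g, bottom-heavy. Origin: centre of its underside. Starts upright on the bench as stock; up to two of them are absent.
- jar2: Closed amber sample jar with white lid and paper band, 40 mm diameter, 50 mm tall, about 80 g, bottom-heavy. Origin: centre of its underside. Starts upright on the bench as stock; up to two of them are absent.
- jar3: Closed amber sample jar with white lid and paper band, 40 mm diameter, 50 mm tall, about 80 g, bottom-heavy. Origin: centre of its underside. Starts upright on the bench as stock; up to two of them are absent.
- jar4: Closed amber sample jar with white lid and paper band, 40 mm diameter, 50 mm tall, about 80 g, bottom-heavy. Origin: centre of its underside. Starts upright on the bench as stock; up to two of them are absent.
- tray_jar0: Same kind of jar (40 mm diameter, 50 mm tall, origin at the centre of its underside), standing in a tray compartment from the start, or absent.
- tray_jar1: Same kind of jar (40 mm diameter, 50 mm tall, origin at the centre of its underside), standing in a tray compartment from the start, or absent.
- tray_jar2: Same kind of jar (40 mm diameter, 50 mm tall, origin at the centre of its underside), standing in a tray compartment from the start, or absent.
- reagent: White reagent bottle, orange cap, 52 mm diameter, 85 mm tall, loose bystander. Origin: centre of its underside.
- beaker: Glass beaker, 64 mm across, 75 mm tall, loose bystander. Origin: centre of its underside.
- sticks: Clear pot of wooden sticks, 48 mm across, about 95 mm tall, loose bystander. Origin: centre of its underside.
Not all that is in view belongs to the job. Several things look just like the block: the one meant starts farthest to the robot's left.

How it is judged:
By the outcome, as a careful person would: the job done as asked, in the order asked, and still so for the second after the job is handed in, with the robot touching nothing.
Of tray_jar0, tray_jar1, tray_jar2 only 1 to 2 are there at a start; the rules pass over those that are not, and their reading is None.
Of jar0, jar1, jar2, jar3, jar4 only 3 to 5 are there at a start; the rules pass over those that are not, and their reading is None.
At some moment in a run one of jar0, jar1, jar2, jar3, jar4 may be knocked a few centimetres aside while the robot is not near it.
It also fails if it takes over 210 s, if anything falls off the work surface, if the arm or the gripper's body presses on something with over 40 N, if the wrist force passes 120 N, or if a joint passes its speed limit or range.

## Working session

There is one attempt and no reset: what is moved stays moved. The work goes in short steps, Python scripts to look and compute and a tool call to move; the robot and the scene stay as the last step left them, time stands still between calls to the robot, and variables do not carry over. Pictures are saved under pics/ and viewed, at most 14 in all, crops included, and the job is handed in when it is done.

Besides the shell and the picture viewer there is one more tool, called after "Call:" in YAML: its name, and indented under it one key for each argument. step_arm: Moves the arm, as the interface text tells. Its arguments: {"type":"object","properties":{"steps":{"type":"array"},"claw":{"type":"number"},"grip_force":{"type":"number"}},"required":["steps"]}

```bash
mkdir -p pics
cat > h.py <<'E'
import numpy as np, cv2
from scipy.spatial.transform import Rotation as R
from plant import sensors, vision, finish_job, r
def snap(n,f=None):
    s=vision.snapshot(n)
    if f: cv2.imwrite('pics/'+f+'.png',s['img'][:,:,::-1]); np.save('pics/'+f+'.npy',s,allow_pickle=True)
    return s
def load(f): return np.load('pics/'+f+'.npy',allow_pickle=True).item()
def rays(s,px):
    px=np.atleast_2d(px).astype(float)
    d=np.stack([(px[:,0]-s['cx'])/s['fx'],(px[:,1]-s['cy'])/s['fy']],1)
    u=d.copy()
    for _ in range(30): u=d/(1+s['k1']*(u**2).sum(1,keepdims=True))
    v=np.c_[u,np.ones(len(u))]@rot(s).T
    return np.array(s['position']),v
def rot(s):
    a=np.array(s['rotation'],float)
    return a if a.shape==(3,3) else R.from_quat(a).as_matrix()
def onz(s,px,z):
    p,v=rays(s,px); return p+v*((z-p[2])/v[:,2])[:,None]
def tri(obs):
    A=np.zeros((3,3));b=np.zeros(3)
    L=[]
    for s,px in obs:
        p,v=rays(s,px); v=v[0]/np.linalg.norm(v[0]); M=np.eye(3)-np.outer(v,v); A+=M;b+=M@p; L.append((p,v))
    x=np.linalg.solve(A,b)
    return x,[np.linalg.norm((np.eye(3)-np.outer(v,v))@(x-p)) for p,v in L]
def proj(s,X):
    c=(np.atleast_2d(X)-np.array(s['position']))@rot(s); u=c[:,:2]/c[:,2:]
    u=u*(1+s['k1']*(u**2).sum(1,keepdims=True))
    return u*[s['fx'],s['fy']]+[s['cx'],s['cy']]
E
python3 - <<'E'
from h import *
for n in('scene','top','wrist'):
    s=snap(n,n+'0'); print(n,s['fx'],s['cx'],s['cy'],s['k1'],s['position'],np.round(rot(s),3).tolist())
st=sensors.get_state(); print(st, r.tip_extent)
E
```

```text
scene 348.54538131874347 251.80080669194305 189.437712745885 0.034711501556464706 [1.10617727 0.50941127 0.59933506] [[-0.685, 0.376, -0.624], [0.729, 0.362, -0.581], [0.008, -0.853, -0.522]]
top 364.4623802982269 258.1664500100813 195.12029807099935 -0.062046397370933745 [ 0.42211603 -0.06015546  1.28625312] [[0.03, -0.997, 0.075], [-0.999, -0.028, 0.029], [-0.027, -0.076, -0.997]]
wrist 327.4289777386369 255.48959646875036 191.37904403874953 -0.07716097565629938 [ 0.22547979 -0.58585276  0.3845208 ] [[0.257, -0.933, -0.253], [-0.966, -0.248, -0.065], [-0.002, 0.261, -0.965]]
{'clock': 0.15, 'q': array([ 1.34579198,  0.6897786 , -0.1945416 ,  1.5660579 ,  0.15730559,
        0.90250214, -0.21508668]), 'qd': array([-4.28841946e-04, -2.54427103e-03,  3.31667340e-06, -3.61426454e-03,
       -5.17099269e-04, -2.87033928e-04,  6.74285803e-04]), 'joint_torque': array([-1.62211589e-03, -5.27858484e+01, -1.26856439e+00, -1.53585774e+01,
       -5.25629951e-02,  3.94244169e-03,  1.24732746e-04]), 'tool_pos': array([ 0.15981629, -0.6037733 ,  0.25711515]), 'eef_rot': array([ 9.91633354e-01,  1.29084589e-01, -1.34426895e-04, -6.64191512e-04]), 'contact_force': array([0.54273   , 0.81322914, 0.60361888]), 'moment': array([-0.01618642, -0.00145237, -0.04569772]), 'finger_force': 0.0, 'opening': 0.9998950294335799} 0.019
```

View pics/top0.png

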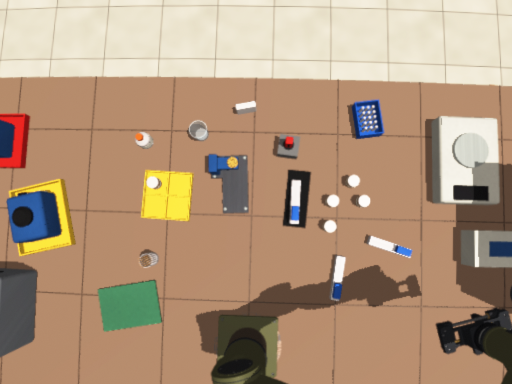

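View pics/scene0.png

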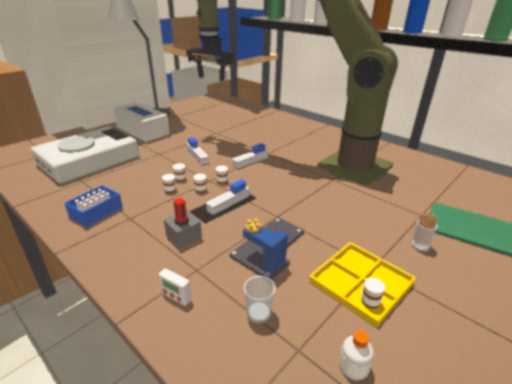

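The top view shows:
- **Block:** on its black mat at about (297,195), grip toward the robot.
- **Fixture:** screw at (232,162), plate running down the image, i.e. fixture x ≈ world +x.
- **Stand and driver:** at (289,146).
- **Tray:** at (167,195), with one jar in it at (153,182).
- **Stock jars:** four, at (354,181), (333,201), (364,201) and (330,226).

The scene view agrees with this. I'll measure next.

```bash
cat >> h.py <<'E'
def mask(s,name):
    h=cv2.cvtColor(s['img'],cv2.COLOR_RGB2HSV)
    rg={'yellow':((22,150,120),(32,255,255)),'white':((0,0,170),(180,50,255)),'blue':((105,150,60),(125,255,255)),
        'red':((0,170,90),(6,255,255)),'brass':((15,120,120),(25,255,255)),'black':((0,0,0),(180,255,35)),'orange':((6,200,180),(15,255,255)),
        'steel':((90,0,40),(130,110,100))}[name]
    return cv2.inRange(h,rg[0],rg[1])
def blobs(s,name,amin=20,roi=None):
    m=mask(s,name)
    if roi: q=np.zeros_like(m); x0,y0,x1,y1=roi; q[y0:y1,x0:x1]=m[y0:y1,x0:x1]; m=q
    cs,_=cv2.findContours(m,cv2.RETR_EXTERNAL,cv2.CHAIN_APPROX_NONE)
    out=[]
    for c in cs:
        if cv2.contourArea(c)>=amin:
            b=cv2.minAreaRect(c); out.append((cv2.contourArea(c),b,c))
    return sorted(out,key=lambda t:-t[0])
E
python3 - <<'E'
from h import *
s=load('top0'); roi=(90,80,430,310)
Z={'yellow':.02,'white':.05,'blue':.06,'red':.16,'brass':.108,'black':.004,'orange':.1,'steel':.012}
for n in Z:
    print(n)
    for a,b,c in blobs(s,n,12,roi)[:8]:
        print('  ',a,np.round(b[0],1),np.round(b[1],1),round(b[2]),np.round(onz(s,b[0],Z[n])[0],3), np.round(onz(s,cv2.boxPoints(b),Z[n])[:,:2],3).tolist() if a>300 else '')
E
```

```text
yellow
   2206.0 [166.4 194.9] [48.3 48.3] 4 [0.509 0.3   0.02 ] [[0.428, 0.389], [0.599, 0.385], [0.591, 0.212], [0.421, 0.217]]
   17.0 [231.9 162.5] [6.1 7.5] 79 [0.63  0.073 0.02 ] 
white
   212.5 [390.3 246.6] [44.   9.2] 18 [ 0.354 -0.474  0.05 ] 
   208.5 [339.1 268.9] [ 9.2 26.3] 8 [ 0.275 -0.303  0.05 ] 
   203.5 [295.5 192.5] [25.  9.] 90 [ 0.528 -0.151  0.05 ] 
   113.5 [144.7 140.1] [15.7 13.9] 27 [0.697 0.379 0.05 ] 
   109.0 [329.8 225.9] [12.1 11.6] 27 [ 0.418 -0.269  0.05 ] 
   104.0 [332.5 200.5] [11. 11.] 90 [ 0.504 -0.277  0.05 ] 
   102.0 [198.8 129.3] [19.8 16.3] 45 [0.739 0.189 0.05 ] 
   99.5 [353.5 180.5] [11. 11.] 90 [ 0.574 -0.347  0.05 ] 
blue
   888.5 [367.2 118.8] [35.7 27.1] 81 [ 0.788 -0.391  0.06 ] [[0.841, -0.335], [0.859, -0.428], [0.735, -0.446], [0.718, -0.354]]
   238.0 [219. 164.] [18. 20.] 90 [0.617 0.112 0.06 ] 
   82.5 [336.9 290.7] [ 7.1 14.1] 8 [ 0.204 -0.295  0.06 ] 
   71.5 [294.5 213. ] [12.  7.] 90 [ 0.458 -0.148  0.06 ] 
   70.5 [403.  250.5] [14.9  6. ] 18 [ 0.343 -0.514  0.06 ] 
red
   48.0 [288.5 141.5] [9. 7.] 90 [ 0.678 -0.117  0.16 ] 
brass
   2385.5 [166.6 194.8] [50.1 50.2] 5 [0.504 0.275 0.108] [[0.426, 0.361], [0.592, 0.356], [0.582, 0.188], [0.417, 0.195]]
   72.0 [231.8 161.6] [9.8 9.8] 63 [0.619 0.064 0.108] 
black
   410.0 [296.2 198.1] [20.1 53.5] 5 [ 0.512 -0.157  0.004] [[0.421, -0.115], [0.609, -0.128], [0.604, -0.199], [0.416, -0.185]]
orange
   20.0 [138.5 136.5] [5.7 4.2] 45 [0.698 0.383 0.1  ] 
steel
   55.0 [227.1 195.8] [15.2 21. ] 27 [0.513 0.086 0.012] 
   34.0 [226.5 172.9] [ 9.5 29.4] 72 [0.594 0.091 0.012] 
   18.0 [230.6 182.5] [12.9  5.3] 76 [0.56  0.075 0.012]
```

Call:
step_arm:
  steps:
    - [[0,0,-2],[0,0,7.4]]
    - [[0,0,-2],[0,0,7.4]]
    - [[4.8,-2.5,0],[0,0,0]]
    - [[4.8,-2.5,0],[0,0,0]]
    - [[4.8,-2.5,0],[0,0,0]]
    - [[4.8,-2.5,0],[0,0,0]]
    - [[4.8,-2.5,0],[0,0,0]]
    - [[4.8,-2.5,0],[0,0,0]]

```text
clock: 1.15
tool_pos: [0.4492, -0.453, 0.2975]
eef_rot: [1.0, 0.0, -0.0, -0.0]
contact_force: [-0.4, -0.6, 1.0]
opening: 1.0
finger_force: 0.0
```

Call:
step_arm:
  steps:
    - [[0.8,-5,0],[0,0,0]]
    - [[0.8,-5,0],[0,0,0]]
    - [[0.8,-5,0],[0,0,0]]
    - [[0.8,-5,0],[0,0,0]]
    - [[0.8,-5,0],[0,0,0]]
    - [[0.8,-5,0],[0,0,0]]
    - [[0,0,0],[0,0,0]]
    - [[0,0,0],[0,0,0]]

```text
clock: 2.15
tool_pos: [0.4955, -0.1547, 0.2976]
eef_rot: [1.0, 0.0, -0.0, 0.0]
contact_force: [0.0, -0.5, 0.4]
opening: 1.002
finger_force: 0.0
```

Run:
```python
from h import *
s=snap('wrist','w1'); st=sensors.get_state(); print(st['tool_pos'],R.from_quat(st['eef_rot']).as_matrix().round(3).tolist(),st['q'],s['position'])
```

```text
[ 0.49536389 -0.15545505  0.29760256] [[1.0, -0.001, -0.0], [-0.001, -1.0, -0.001], [-0.0, 0.001, -1.0]] [ 0.27764038  0.49570078 -0.09786558  1.83427623  0.06539684  0.81496435
 -1.42565562] [ 0.56343678 -0.15368852  0.42511555]
```

View pics/w1.png

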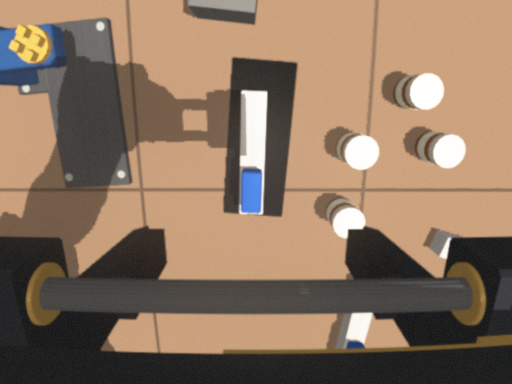

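The wrist view shows the mat and block near (260,140) with the grip at (252,190), the screw head at (30,43), and four jars on the right. I'll take a second viewpoint.

Call:
step_arm:
  steps:
    - [[2.5,-4,0],[0,0,0]]
    - [[2.5,-4,0],[0,0,0]]
    - [[2.5,-4,0],[0,0,0]]
    - [[0,0,0],[0,0,0]]
    - [[0,0,0],[0,0,0]]

```text
clock: 2.82
tool_pos: [0.5703, -0.0363, 0.2974]
eef_rot: [1.0, -0.001, -0.0, 0.001]
contact_force: [-0.2, -0.1, 0.2]
opening: 1.005
finger_force: 0.0
```

Run:
```python
from h import *
s=snap('wrist','w2'); print(s['position'],sensors.get_state()['tool_pos'])
i=s['img'][:,:,::-1]; cv2.imwrite('pics/w2b.png',cv2.resize(i,None,fx=1.5,fy=1.5))
```

```text
[ 0.63824709 -0.03534455  0.4248334 ] [ 0.57004222 -0.03667934  0.29748112]
```

View pics/w2b.png

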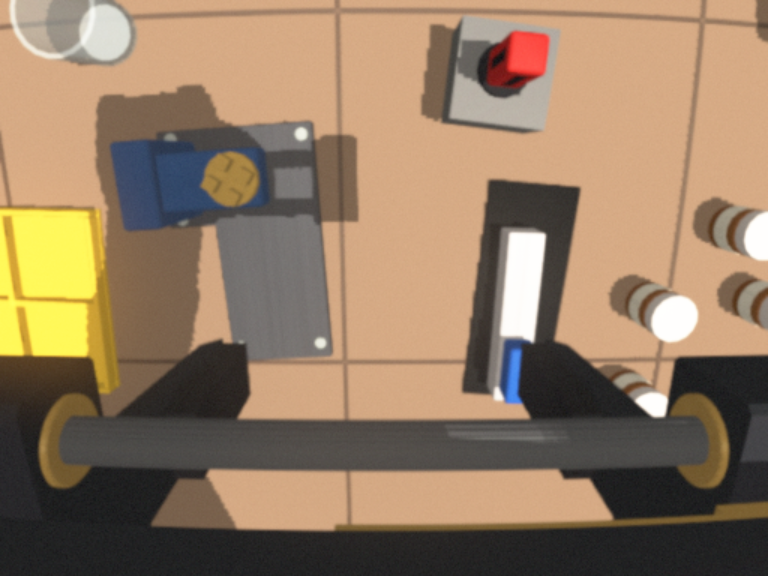

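Run:
```python
from h import *
s1,s2=load('w1'),load('w2')
def show(n,name,roi,s,z,am=60):
    for a,b,c in blobs(s,name,am,roi)[:3]:
        m=cv2.moments(c); ce=(m['m10']/m['m00'],m['m01']/m['m00'])
        P=onz(s,cv2.boxPoints(b),z)[:,:2]
        print(n,a,np.round(ce,1),np.round(onz(s,ce,z)[0],4),'box',np.round(cv2.boxPoints(b),1).tolist(),np.round(P,4).tolist())
    return
show('bw1','white',(230,80,275,220),s1,.034); show('bw2','white',(325,145,370,272),s2,.034)
show('gw1','blue',(230,160,275,220),s1,.06); 
show('br1','brass',(0,10,60,80),s1,.108); show('br2','brass',(125,90,185,150),s2,.108)
show('red2','red',(310,10,380,70),s2,.155)
show('mat1','black',(215,50,305,222),s1,.004); show('mat2','black',(300,110,400,265),s2,.004)
h=cv2.cvtColor(s2['img'],cv2.COLOR_RGB2HSV)
for p in [(190,200),(185,225),(160,110),(200,110),(305,60),(340,80),(318,20),(345,200),(300,200),(154,107),(154,120),(350,35)]: print(p,h[p[1],p[0]],end=' ')
A=cv2.resize(s2['img'][85:150,120:190],(560,520),interpolation=2); 
cv2.imwrite('pics/c1.png',A[:,:,::-1])
```

```text
bw1 1806.5 [253.9 131.6] [ 0.5308 -0.1519  0.034 ] box [[238.8000030517578, 213.8000030517578], [241.0, 89.9000015258789], [266.5, 90.4000015258789], [264.29998779296875, 214.3000030517578]] [[0.4282, -0.1328], [0.5784, -0.1371], [0.578, -0.1663], [0.4277, -0.165]]
bw2 1653.5 [347.7 189.3] [ 0.5347 -0.1501  0.034 ] box [[331.6000061035156, 224.89999389648438], [338.79998779296875, 152.6999969482422], [363.6000061035156, 155.1999969482422], [356.3999938964844, 227.3000030517578]] [[0.4877, -0.1328], [0.5804, -0.1361], [0.5775, -0.1666], [0.4841, -0.1652]]
gw1 665.0 [250.8 191.4] [ 0.4646 -0.1484  0.06  ] box [[242.0, 172.0], [260.0, 172.0], [260.0, 211.0], [242.0, 211.0]] [[0.4874, -0.1384], [0.4875, -0.1589], [0.4407, -0.1591], [0.4407, -0.138]]
br1 1090.0 [31.2 43.5] [0.6219 0.0579 0.108 ] box [[6.5, 53.0], [19.299999237060547, 20.100000381469727], [56.20000076293945, 34.400001525878906], [43.400001525878906, 67.4000015258789]] [[0.6147, 0.0849], [0.6437, 0.0677], [0.6287, 0.0318], [0.5996, 0.0481]]
br2 947.5 [153.8 119. ] [0.6242 0.0617 0.108 ] box [[129.5, 118.5], [153.5, 94.5], [
[... 179 characters left out ...]
 55.599998474121094], [328.79998779296875, 18.700000762939453], [365.5, 23.299999237060547], [360.79998779296875, 60.20000076293945]] [[0.6746, -0.0892], [0.7018, -0.0917], [0.6991, -0.1204], [0.6716, -0.1184]]
mat2 258.5 [380.3 258.8] [ 0.4236 -0.2144  0.004 ] box [[364.0, 264.0], [364.0, 248.0], [397.0, 248.0], [397.0, 264.0]] [[0.4157, -0.1912], [0.4409, -0.1888], [0.4402, -0.2369], [0.4149, -0.2401]]
(190, 200) [  8   9 118] (185, 225) [ 13  15 120] (160, 110) [ 20 154 166] (200, 110) [23 12 82] (305, 60) [ 20  25 187] (340, 80) [ 18  24 189] (318, 20) [ 14  24 181] (345, 200) [ 15   4 254] (300, 200) [ 13  95 215] (154, 107) [ 19 148 133] (154, 120) [ 19 158 168] (350, 35) [  1 182 254]
```

View pics/c1.png

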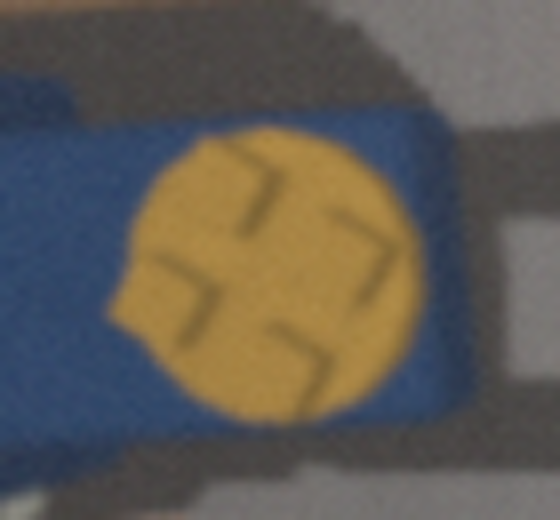

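The crop shows the screw's crossed slots turned about 30° from the image axes. I'll do finer fits for the block top, plate edges and stand, and triangulate heights.

Run:
```python
from h import *
s1,s2,st,sc=load('w1'),load('w2'),load('top0'),load('scene0')
def big(m,roi):
    q=np.zeros_like(m);x0,y0,x1,y1=roi;q[y0:y1,x0:x1]=m[y0:y1,x0:x1]
    c=max(cv2.findContours(q,0,1)[0],key=cv2.contourArea); return c
def rng(s,a,b): return cv2.inRange(cv2.cvtColor(s['img'],cv2.COLOR_RGB2HSV),a,b)
for nm,s,roi in(('w1',s1,(230,80,275,170)),('w2',s2,(325,145,370,225))):
    c=big(rng(s,(0,0,225),(180,40,255)),roi); b=cv2.boxPoints(cv2.minAreaRect(c)); print(nm,'top',b.round(1).tolist()); 
    P=onz(s,c[:,0,:],.034)[:,:2]; rr=cv2.minAreaRect((P*1000).astype(np.float32)); print('  rect mm',np.round(rr[0],1),np.round(rr[1],1),round(rr[2],1))
    # mat corners
    c=big(rng(s,(0,0,0),(180,255,45)),(215,50,305,222) if nm=='w1' else (300,110,400,262))
    P=onz(s,c[:,0,:],.004)[:,:2]; rr=cv2.minAreaRect((P*1000).astype(np.float32)); print('  mat',np.round(rr[0],1),np.round(rr[1],1),round(rr[2],1), cv2.boxPoints(cv2.minAreaRect(c)).round(0).tolist())
for nm,s,p0 in(('w1',s1,[(107,20),(129,184),(65,187)]),('w2',s2,[(208,82),(220,235),(158,240)])):
    g=cv2.cvtColor(s['img'],cv2.COLOR_RGB2GRAY)
    P=onz(s,p0,.012); print(nm,'plate corners',P.round(4)[:,:2].tolist(),'right edge yaw',np.degrees(np.arctan2(*(P[0]-P[1])[[1,0]])))
for n,i in(('plateA',0),): pass
print('plate TR',tri([(s1,(107,20)),(s2,(208,82))]),'BR',tri([(s1,(129,184)),(s2,(220,235))]))
print('screw',tri([(s1,(31.2,43.5)),(s2,(153.8,119))]))
c=big(mask(s2,'red'),(310,10,380,70)); print('red contour',cv2.approxPolyDP(c,2,True)[:,0].tolist())
# stand top by gray
c=big(rng(s2,(10,8,150),(28,45,215)),(285,5,375,90)); b=cv2.boxPoints(cv2.minAreaRect(c)); print('stand',b.round(1).tolist()); P=onz(s2,c[:,0,:],.055)[:,:2]; print(cv2.minAreaRect((P*1000).astype(np.float32)))
```

```text
w1 top [[239.8000030517578, 168.39999389648438], [242.0, 90.69999694824219], [266.3999938964844, 91.4000015258789], [264.20001220703125, 169.10000610351562]]
  rect mm [ 531.7 -150.9] [28.8 91. ] 87.9
  mat [ 569.8 -130.7] [0. 0.] 0.0 [[237.0, 98.0], [237.0, 98.0], [237.0, 98.0], [237.0, 98.0]]
w2 top [[333.20001220703125, 222.89999389648438], [339.5, 153.39999389648438], [363.0, 155.5], [356.6000061035156, 225.10000610351562]]
  rect mm [ 533.4 -150.3] [29.2 89. ] 88.5
  mat [ 444.9 -204. ] [77.6 49.2] 89.1 [[347.0, 261.0], [347.0, 229.0], [399.0, 229.0], [399.0, 261.0]]
w1 plate corners [[0.6621, 0.0226], [0.4615, 0.0125], [0.4575, 0.1013]] right edge yaw 2.8852912482517143
w2 plate corners [[0.6634, 0.0217], [0.465, 0.0128], [0.4573, 0.0985]] right edge yaw 2.5717454205957684
plate TR (array([0.66275206, 0.02208372, 0.01217844]), [np.float64(0.0007787635243708648), np.float64(0.000778763524370869)]) BR (array([0.46109408, 0.01418824, 0.00569541]), [np.float64(0.0012812474749714301), np.float64(0.0012812474749713824)])
screw (array([0.62375796, 0.06470519, 0.09785848]), [np.float64(3.888691856424318e-05), np.float64(3.888691856409709e-05)])
red contour [[364, 24], [341, 22], [327, 34], [327, 39], [336, 31], [337, 38], [329, 46], [326, 44], [325, 54], [335, 56], [342, 50], [350, 50], [350, 53], [341, 57], [345, 57], [361, 49]]
stand [[298.8999938964844, 78.0], [308.29998779296875, 10.100000381469727], [372.79998779296875, 18.899999618530273], [363.5, 86.9000015258789]]
((695.0215454101562, -121.38356018066406), (69.70123291015625, 69.61207580566406), 83.34846496582031)
```

Call:
step_arm:
  steps:
    - [[-3.6,3.7,0],[0,0,1.8]]
    - [[-3.6,3.7,0],[0,0,0]]
    - [[-3.6,3.6,0],[0,0,0]]
    - [[0,0,5],[0,0,0]]
    - [[0,0,5],[0,0,0]]
    - [[0,0,5],[0,0,0]]
    - [[0,0,0],[0,0,0]]
    - [[0,0,0],[0,0,0]]

```text
clock: 3.88
tool_pos: [0.4608, -0.1429, 0.1491]
eef_rot: [1.0, -0.016, 0.001, 0.0]
contact_force: [-0.2, 0.6, 0.7]
opening: 1.001
finger_force: 0.0
```

Run:
```python
from h import *
s1,s2=load('w1'),load('w2')
print('tongue corners',tri([(s1,(242,90.7)),(s2,(339.5,153.4))]),tri([(s1,(266.4,91.4)),(s2,(363,155.5))]))
s=snap('wrist','w3'); st=sensors.get_state(); print(st['tool_pos'],R.from_quat(st['eef_rot']).as_euler('xyz',degrees=True))
h=cv2.cvtColor(s['img'],cv2.COLOR_RGB2HSV); 
for a,b,c in blobs(s,'blue',100)[:3]: print(a,cv2.boxPoints(b).round(1).tolist(),onz(s,cv2.boxPoints(b),.06).round(4)[:,:2].tolist())
```

```text
tongue corners (array([ 0.57820751, -0.13822241,  0.02804431]), [np.float64(0.0005167640737673634), np.float64(0.0005167640737674465)]) (array([ 0.57686598, -0.16632002,  0.03279746]), [np.float64(3.679130498123016e-05), np.float64(3.6791304981176754e-05)])
[ 0.46140357 -0.14277576  0.14961976] [179.93597175  -0.18875399  -1.85088446]
2092.5 [[248.0, 162.0], [280.0, 162.0], [280.0, 232.0], [248.0, 232.0]] [[0.4908, -0.138], [0.4902, -0.1594], [0.4399, -0.1588], [0.4407, -0.136]]
```

View pics/w3.png

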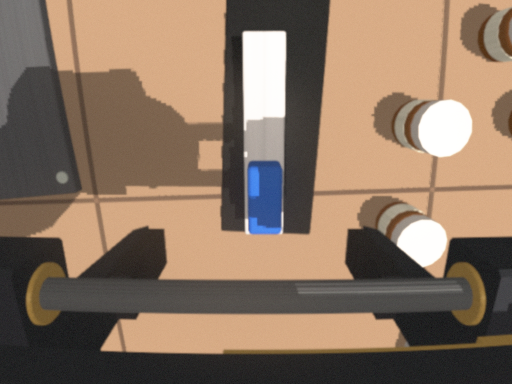

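The wrist view shows the blue grip at (264,197), between the jaws. Jar clearance is fine, and the block heights of about 28–33 mm agree with 34. Descending to grasp.

Call:
step_arm:
  steps:
    - [[0.2,0.5,0],[0,0,0]]
    - [[0,0,4],[0,0,0]]
    - [[0,0,3],[0,0,0]]
    - [[0,0,1.5],[0,0,0]]
    - [[0,0,0.8],[0,0,0]]
    - [[0,0,0],[0,0,0]]

```text
clock: 4.68
tool_pos: [0.4627, -0.147, 0.0551]
eef_rot: [1.0, -0.015, 0.0, 0.0]
contact_force: [-0.2, 0.3, 0.4]
opening: 1.0
finger_force: 0.0
```

Call:
step_arm:
  steps:
    - [[0,0,0],[0,0,0]]
    - [[0,0,0],[0,0,0]]
    - [[0,0,0],[0,0,0]]
    - [[0,0,0],[0,0,0]]
    - [[0,0,0],[0,0,0]]
    - [[0,0,0],[0,0,0]]
    - [[0,0,0],[0,0,0]]
  claw: -1
  grip_force: 35

```text
clock: 5.55
tool_pos: [0.4622, -0.1471, 0.0547]
eef_rot: [1.0, -0.016, -0.0, 0.0]
contact_force: [-0.6, -0.3, 0.8]
opening: 0.269
finger_force: 34.9
```

Call:
step_arm:
  steps:
    - [[0,0,-2],[0,0,0]]
    - [[0,0,-4],[0,0,0]]
    - [[0,0,-4],[0,0,0]]
    - [[0,0,0],[0,0,0]]
    - [[0,0,0],[0,0,0]]

```text
clock: 6.18
tool_pos: [0.4616, -0.1466, 0.1539]
eef_rot: [1.0, -0.015, -0.001, -0.0]
contact_force: [0.0, -0.5, -4.0]
opening: 0.268
finger_force: 34.9
```

Run:
```python
from h import *
s=snap('wrist','w4'); st=sensors.get_state(); print(st['tool_pos'],R.from_quat(st['eef_rot']).as_euler('xyz',degrees=True),st['contact_force'],st['opening'],st['q'])
```

```text
[ 0.46129861 -0.146519    0.15346516] [-1.79971079e+02  1.58389724e-01 -1.75860176e+00] [-0.02959542 -0.60009025 -2.08479162] 0.271663848070816 [ 0.25357918  0.68752377 -0.06623671  2.08093294  0.11363536  0.37924492
 -1.50487165]
```

View pics/w4.png

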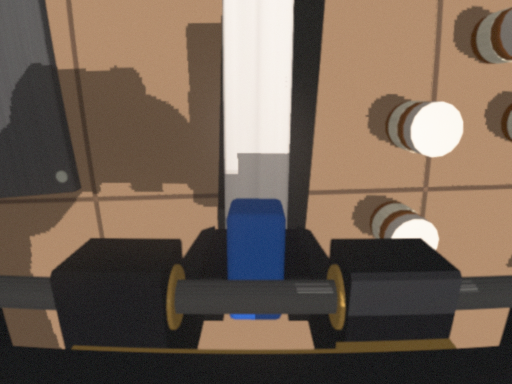

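Block is held, with its underside 50.7 mm below the TCP and its tongue end about 116 mm ahead. Next I bring it in line behind the fixture.

Call:
step_arm:
  steps:
    - [[0,0,0],[0,0,-4.6]]
    - [[-0.45,-5.1,0],[0,0,0]]
    - [[-0.45,-5.1,0],[0,0,0]]
    - [[-0.45,-5.1,0],[0,0,0]]
    - [[-0.45,-5,0],[0,0,0]]
    - [[0,0,3],[0,0,0]]
    - [[0,0,2.5],[0,0,0]]
    - [[0,0,0],[0,0,0]]
    - [[0,0,0],[0,0,0]]

```text
clock: 7.35
tool_pos: [0.4341, 0.0548, 0.0995]
eef_rot: [1.0, 0.025, -0.001, 0.0]
contact_force: [0.7, -0.2, -2.4]
opening: 0.272
finger_force: 34.9
```

Run:
```python
from h import *
s=snap('wrist','w5'); st=sensors.get_state(); print(st['tool_pos'],R.from_quat(st['eef_rot']).as_euler('xyz',degrees=True),st['contact_force'],st['opening'])
cv2.imwrite('pics/w5b.png',cv2.resize(s['img'][:,:,::-1],None,fx=1.5,fy=1.5))
```

```text
[0.43446975 0.05482756 0.09998877] [ 1.79990432e+02 -1.34403917e-02  2.80206564e+00] [-0.20086527 -0.00713097 -2.85401181] 0.26867070166498086
```

View pics/w5b.png

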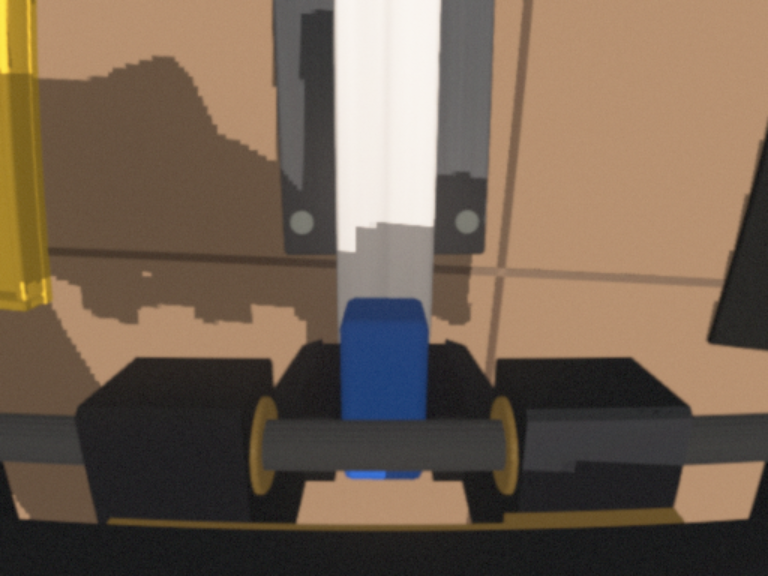

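The block is centred over the plate (plate edges 277 and 490, block centre 386) and parallel to it. Lowering and sliding it in.

Call:
step_arm:
  steps:
    - [[0,-0.1,2.5],[0,0,0]]
    - [[0,0,1],[0,0,0]]
    - [[0,0,0],[0,0,0]]
    - [[0,0,0],[0,0,0]]

```text
clock: 7.9
tool_pos: [0.4362, 0.0562, 0.0667]
eef_rot: [1.0, 0.025, -0.001, 0.0]
contact_force: [-0.4, -0.2, -3.1]
opening: 0.267
finger_force: 34.9
```

Call:
step_arm:
  steps:
    - [[2,0,0],[0,0,0]]
    - [[2,0,0],[0,0,0]]
    - [[1,0,0],[0,0,0]]
    - [[0,0,0],[0,0,0]]

```text
clock: 8.4
tool_pos: [0.4862, 0.0587, 0.0663]
eef_rot: [1.0, 0.025, -0.001, 0.0]
contact_force: [0.7, 0.2, -3.0]
opening: 0.27
finger_force: 34.9
```

Run:
```python
from h import *
s=snap('wrist','w6'); t=snap('scene'); st=sensors.get_state(); print(st['tool_pos'],R.from_quat(st['eef_rot']).as_euler('xyz',degrees=True),st['contact_force'],st['opening'])
u=cv2.resize(t['img'][160:310,190:350],(410,384)); cv2.imwrite('pics/w6b.png',np.hstack([s['img'][:,60:450],u])[:,:,::-1])
```

```text
[0.48463845 0.05849783 0.06602379] [179.96699472   0.26336539   2.82841354] [ 0.11878356 -0.09413503 -2.98176689] 0.269539826686898
```

View pics/w6b.png

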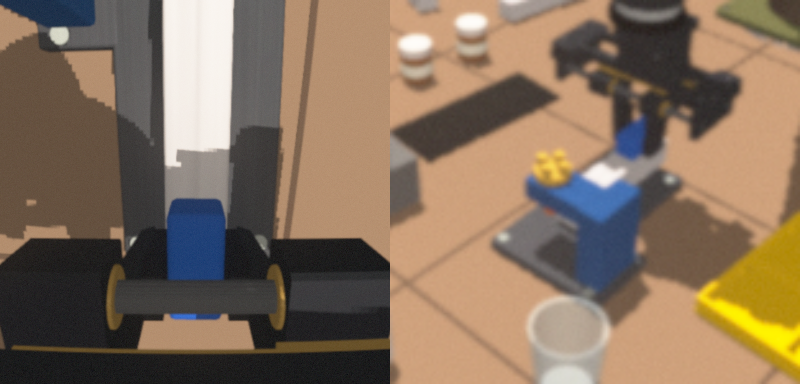

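The tongue is entering beneath the arm, centred on the bed. I'll lower it 2 mm more and advance.

Call:
step_arm:
  steps:
    - [[0,0,0.2],[0,0,0]]
    - [[0.8,0,0],[0,0,0]]
    - [[0.8,0,0],[0,0,0]]
    - [[0.8,0,0],[0,0,0]]
    - [[0.8,0,0],[0,0,0]]
    - [[0,0,0],[0,0,0]]

```text
clock: 9.25
tool_pos: [0.5188, 0.0603, 0.0639]
eef_rot: [1.0, 0.025, -0.001, 0.0]
contact_force: [-0.7, 0.7, -2.9]
opening: 0.269
finger_force: 34.9
```

Call:
step_arm:
  steps:
    - [[0.8,0,0],[0,0,0]]
    - [[0.8,0,0],[0,0,0]]
    - [[0,0,0],[0,0,0]]
    - [[0,0,0],[0,0,0]]

```text
clock: 9.75
tool_pos: [0.5335, 0.061, 0.0638]
eef_rot: [1.0, 0.025, -0.002, 0.0]
contact_force: [-1.3, -0.3, -2.9]
opening: 0.27
finger_force: 34.9
```

Call:
step_arm:
  steps:
    - [[0,0,0.1],[0,0,0]]
    - [[0,0,0.05],[0,0,0]]
    - [[0,0,0],[0,0,0]]

```text
clock: 10.12
tool_pos: [0.5333, 0.061, 0.0627]
eef_rot: [1.0, 0.025, -0.002, 0.0]
contact_force: [-2.8, -0.9, 4.5]
opening: 0.268
finger_force: 34.9
```

Call:
step_arm:
  steps:
    - [[0,0,0],[0,0,0]]
    - [[0,0,0],[0,0,0]]
    - [[0,0,0],[0,0,0]]
    - [[0,0,0],[0,0,0]]
  claw: 1

```text
clock: 10.62
tool_pos: [0.5339, 0.0611, 0.0622]
eef_rot: [1.0, 0.025, -0.001, 0.0]
contact_force: [-0.8, 0.1, 0.3]
opening: 0.7
finger_force: 0.0
```

Call:
step_arm:
  steps:
    - [[0,0,-3],[0,0,0]]
    - [[0,0,-4],[0,0,0]]
    - [[-4,0,-4],[0,0,0]]
    - [[-4,0,-4],[0,0,0]]
    - [[0,0,0],[0,0,0]]

```text
clock: 11.25
tool_pos: [0.4526, 0.057, 0.2148]
eef_rot: [1.0, 0.025, -0.001, 0.0]
contact_force: [0.5, 0.0, -0.9]
opening: 1.0
finger_force: 0.0
```

Run:
```python
from h import *
st=sensors.get_state(); print(st['tool_pos'],st['q'],st['contact_force'])
s=snap('wrist','w7');
for f in('w7',):
    c=blobs(s,'brass',100); print([(a,b[0]) for a,b,_ in c[:2]], [onz(s,b[0],.108) for a,b,_ in c[:2]])
```

```text
[0.4525958  0.05695703 0.21478274] [-0.19369734  0.54907761 -0.04994076  2.1081386   0.05560998  0.48676881
 -1.80652004] [ 0.53144317  0.03924721 -0.8561504 ]
[(14502.0, (52.5, 100.0)), (150.5, (479.3420715332031, 299.0800476074219))] [array([[0.51731626, 0.20646735, 0.108     ]]), array([[ 0.37097198, -0.13897376,  0.108     ]])]
```

The block is on the bed. Next I tilt the wrist camera to look under the overhead arm diagonally from the (-x,-y) side and measure the foot gap.

Call:
step_arm:
  steps:
    - [[0,0,0],[0,0,10.6]]
    - [[0,0,0],[0,0,10.6]]
    - [[0,0,0],[0,0,10.6]]
    - [[0,0,0],[0,0,10.6]]
    - [[0,0,0],[0,0,10.6]]
    - [[0,0,0],[0,0,10.6]]
    - [[0,0,0],[0,0,10.6]]
    - [[0,0,0],[0,0,10.6]]
    - [[0,0,0],[0,0,10.6]]
    - [[0,0,0],[0,0,10.6]]
    - [[0,0,0],[0,0,10.6]]
    - [[0,0,0],[0,0,10.6]]

```text
clock: 12.8
tool_pos: [0.4381, 0.0217, 0.2398]
eef_rot: [-0.487, 0.873, 0.009, -0.015]
contact_force: [0.7, -2.3, -0.5]
opening: 1.002
finger_force: 0.0
```

Call:
step_arm:
  steps:
    - [[0,0,0],[0,0,10.6]]
    - [[-1.2,-3.9,0],[0,0,0]]
    - [[-1.2,-3.9,0],[0,0,0]]
    - [[-1.1,-3.8,0],[0,0,0]]
    - [[0,0,0],[0,-10,0]]
    - [[0,0,0],[0,-10,0]]
    - [[0,0,0],[0,-10,0]]
    - [[0,0,0],[0,-10,0]]
    - [[0,0,0],[0,-10,0]]
    - [[0,0,0],[0,-10,0]]
    - [[0,0,0],[0,0,0]]
    - [[0,0,0],[0,0,0]]

```text
clock: 14.3
tool_pos: [0.4965, -0.0786, 0.24]
eef_rot: [-0.39, 0.869, 0.183, 0.242]
contact_force: [0.5, 1.3, -0.2]
opening: 0.999
finger_force: 0.0
```

Run:
```python
from h import *
st=sensors.get_state(); M=R.from_quat(st['eef_rot']).as_matrix(); print(st['tool_pos'],st['q'].round(2),M.round(3).tolist())
s=snap('wrist','w8'); print(s['position'],rot(s)[:,2], 'foot px',proj(s,[.6235,.065,.048]))
t=np.array([.56,0.0,.130]); print('tool shift cm',(M.T@(t-st['tool_pos'])*100).round(2)); off=s['position']-st['tool_pos']
s['position']=t+off; print('foot px then',proj(s,[.6235,.065,.048]))
```

```text
[ 0.49653222 -0.07864098  0.24000611] [ 0.54  0.62 -0.18  2.09 -1.    0.62 -2.59] [[-0.579, -0.767, 0.277], [-0.59, 0.628, 0.507], [-0.563, 0.13, -0.816]]
[ 0.42332672 -0.18172046  0.30641214] [ 0.41932595  0.6444812  -0.63938231] foot px [[229.67447373 198.49638108]]
tool shift cm [-2.12 -1.35 14.73]
foot px then [[232.12005651 225.46861843]]
```

The wrist ran into its q7/q5 limits: clockwise lowers q7. I'll unwind the other way, which also sets up the driver turn.

Run:
```python
from h import *
st=sensors.get_state(); M=R.from_quat(st['eef_rot'])
y=np.radians(-134); c,s=np.cos(y),np.sin(y)
T=np.array([[c,s,0],[s,-c,0],[0,0,-1]])
rv=(M.inv()*R.from_matrix(T)).as_rotvec(degrees=True); print(rv)
```

```text
[ 8.61484178 34.20937722  2.40881872]
```

Call:
step_arm:
  steps:
    - [[0,0,0],[2.15,8.55,0.6]]
    - [[0,0,0],[2.15,8.55,0.6]]
    - [[0,0,0],[2.15,8.55,0.6]]
    - [[0,0,0],[2.15,8.55,0.6]]
    - [[0,0,0],[0,0,-10.5]]
    - [[0,0,0],[0,0,-10.5]]
    - [[0,0,0],[0,0,-10.5]]
    - [[0,0,0],[0,0,-10.5]]
    - [[0,0,0],[0,0,-10.5]]
    - [[0,0,0],[0,0,-10.5]]
    - [[0,0,0],[0,0,-10.5]]
    - [[0,0,0],[0,0,-10.5]]

```text
clock: 15.85
tool_pos: [0.4827, -0.093, 0.2312]
eef_rot: [0.912, -0.402, -0.007, -0.086]
contact_force: [0.8, -1.1, -0.2]
opening: 1.002
finger_force: 0.0
```

Run:
```python
from h import *
st=sensors.get_state(); M=R.from_quat(st['eef_rot']).as_matrix(); print(st['tool_pos'],st['q'].round(2),M.round(3).tolist())
```

```text
[ 0.48271509 -0.09303151  0.23121508] [-0.1   0.61  0.5   2.03 -0.74  0.7  -1.47] [[0.677, -0.733, 0.057], [-0.731, -0.663, 0.163], [-0.082, -0.152, -0.985]]
```

Call:
step_arm:
  steps:
    - [[0,0,0],[0,0,-10]]
    - [[0,0,0],[0,0,-10]]
    - [[0,0,0],[0,0,-10]]
    - [[0,0,0],[0,0,-10]]
    - [[0,0,0],[0,0,-10]]
    - [[0,0,0],[0,0,0]]

```text
clock: 16.6
tool_pos: [0.4825, -0.0935, 0.2309]
eef_rot: [0.996, 0.017, 0.03, -0.082]
contact_force: [0.6, 0.2, 0.3]
opening: 1.003
finger_force: 0.0
```

```bash
cat >> h.py <<'E'
def info():
    st=sensors.get_state(); M=R.from_quat(st['eef_rot']).as_matrix()
    print('t %.1f pos'%st['clock'],st['tool_pos'].round(4),'yaw %.1f'%np.degrees(np.arctan2(M[1,0],M[0,0])),'z',M[:,2].round(3),'q',st['q'].round(2),'F',st['contact_force'].round(1),'m',st['moment'].round(3),'op %.3f'%st['opening'])
    return st,M
def vert(yaw):
    c,s=np.cos(np.radians(yaw)),np.sin(np.radians(yaw)); return np.array([[c,s,0],[s,-c,0],[0,0,-1]])
def go(t,T=None):
    """shift (tool axes now, cm) and rotvec deg"""
    st,M=info(); print('shift',(M.T@(np.array(t)-st['tool_pos'])*100).round(2), '' if T is None else 'turn '+str(R.from_matrix(M.T@T).as_rotvec(degrees=True).round(1)))
E
python3 - <<'E'
from h import *
go([.56,0,.24],vert(90))
E
```

```text
t 16.6 pos [ 0.4825 -0.0935  0.2309] yaw 1.6 z [ 0.057  0.164 -0.985] q [ 0.05  0.57  0.24  2.02 -0.54  0.62 -0.83] F [0.6 0.2 0.3] m [-0.134  0.014 -0.037] op 1.003
shift [ 8.06 -9.07  1.07] turn [ -4.7 -10.  -87.8]
```

Call:
step_arm:
  steps:
    - [[0,0,0],[-0.52,-1.11,-9.75]]
    - [[0,0,0],[-0.52,-1.11,-9.75]]
    - [[0,0,0],[-0.52,-1.11,-9.75]]
    - [[0,0,0],[-0.52,-1.11,-9.75]]
    - [[0,0,0],[-0.52,-1.11,-9.75]]
    - [[0,0,0],[-0.52,-1.11,-9.75]]
    - [[0,0,0],[-0.52,-1.11,-9.75]]
    - [[0,0,0],[-0.52,-1.11,-9.75]]
    - [[0,0,0],[-0.52,-1.11,-9.75]]
    - [[0,0,0],[0,0,-10]]
    - [[0,0,0],[0,0,-10]]
    - [[0,0,0],[0,0,-10]]

```text
clock: 18.1
tool_pos: [0.4817, -0.0945, 0.2302]
eef_rot: [0.5, 0.866, -0.0, -0.001]
contact_force: [0.0, -0.4, -0.1]
opening: 1.001
finger_force: 0.0
```

Call:
step_arm:
  steps:
    - [[0,0,0],[0,0,-10]]
    - [[0,0,0],[0,0,-10]]
    - [[0,0,0],[0,0,-10]]
    - [[0,0,0],[0,0,-10]]
    - [[0,0,0],[0,0,-10]]
    - [[0,0,0],[0,0,-10]]
    - [[0,0,0],[0,0,-10]]
    - [[0,0,0],[0,0,-10]]
    - [[0,0,0],[0,0,-10]]
    - [[0,0,0],[0,0,-10]]
    - [[0,0,0],[0,0,0]]

```text
clock: 19.48
tool_pos: [0.4815, -0.0948, 0.2296]
eef_rot: [-0.339, 0.941, 0.001, -0.001]
contact_force: [-0.8, 0.1, 0.2]
opening: 1.002
finger_force: 0.0
```

Run:
```python
from h import *
go([.56,0,.22],vert(225))
```

```text
t 19.5 pos [ 0.4815 -0.0948  0.2296] yaw -140.4 z [-0.003  0.001 -1.   ] q [ 0.55  0.64 -0.72  1.98  0.61  0.75  1.73] F [-0.8  0.1  0.2] m [ 0.158 -0.14  -0.028] op 1.002
shift [-12.09   2.3    0.95] turn [ 0.1 -0.1 -5.4]
```

Now translate, turn the last 5.4°, then tilt -60 about tool y.

Call:
step_arm:
  steps:
    - [[-4,0.8,0],[0,0,0]]
    - [[-4,0.8,0],[0,0,0]]
    - [[-4.1,0.7,0],[0,0,-5.4]]
    - [[0,0,0],[0,-10,0]]
    - [[0,0,0],[0,-10,0]]
    - [[0,0,0],[0,-10,0]]
    - [[0,0,0],[0,-10,0]]
    - [[0,0,0],[0,-10,0]]
    - [[0,0,0],[0,-10,0]]
    - [[0,0,0],[0,0,0]]

```text
clock: 20.72
tool_pos: [0.5439, -0.0034, 0.205]
eef_rot: [-0.371, 0.874, 0.137, 0.282]
contact_force: [0.5, 0.1, 0.3]
opening: 0.995
finger_force: 0.0
```

Run:
```python
from h import *
go([.56,0,.130])
s=snap('wrist','w9'); st=sensors.get_state(); print(s['position'],rot(s)[:,2], 'foot px',proj(s,[.6235,.065,.048]))
s['position']=s['position']+np.array([.56,0,.13])-st['tool_pos']; print('foot px then',proj(s,[.6235,.065,.048]))
```

```text
t 20.7 pos [ 0.5439 -0.0034  0.205 ] yaw -134.7 z [ 0.391  0.449 -0.803] q [ 0.85  0.91 -1.1   2.17  1.53  0.26  1.04] F [0.5 0.1 0.3] m [-0.313  0.273  0.024] op 0.995
shift [ 3.35 -1.17  6.81] 
[ 0.45707995 -0.09788073  0.26768637] [ 0.52566798  0.5839241  -0.61863221] foot px [[239.23992662 162.37102024]]
foot px then [[250.26895358 221.16941006]]
```

Call:
step_arm:
  steps:
    - [[1.1,-0.4,2.3],[0,0,0]]
    - [[1.1,-0.4,2.3],[0,0,0]]
    - [[1.1,-0.4,2.2],[0,-5,0]]
    - [[0,0,0],[0,-5,0]]
    - [[0,0,0],[0,0,0]]

```text
clock: 21.4
tool_pos: [0.5614, 0.0008, 0.131]
eef_rot: [-0.359, 0.846, 0.169, 0.357]
contact_force: [0.2, 0.5, 0.5]
opening: 0.997
finger_force: 0.0
```

Run:
```python
from h import *
info()
s=snap('wrist','w10'); p=proj(s,[.6235,.065,.048])[0]; print(s['position'],rot(s)[:,2], 'foot px',p)
a=s['img']; x,y=p.astype(int); y0=max(0,y-60);x0=x-70
v=np.vstack([cv2.resize(a[y0:y0+110,x0:x0+140],(700,550),interpolation=2)]); cv2.imwrite('pics/w10b.png',v[:,:,::-1]); print(x0,y0)
```

```text
t 21.4 pos [0.5614 0.0008 0.131 ] yaw -135.1 z [ 0.482  0.542 -0.688] q [ 0.94  1.28 -1.25  2.2   2.14  0.45  0.7 ] F [0.2 0.5 0.5] m [-0.373  0.393  0.014] op 0.997
[ 0.46830567 -0.09980226  0.17027695] [ 0.59297686  0.6514726  -0.47324613] foot px [250.58179158 190.77803111]
180 130
```

View pics/w10b.png

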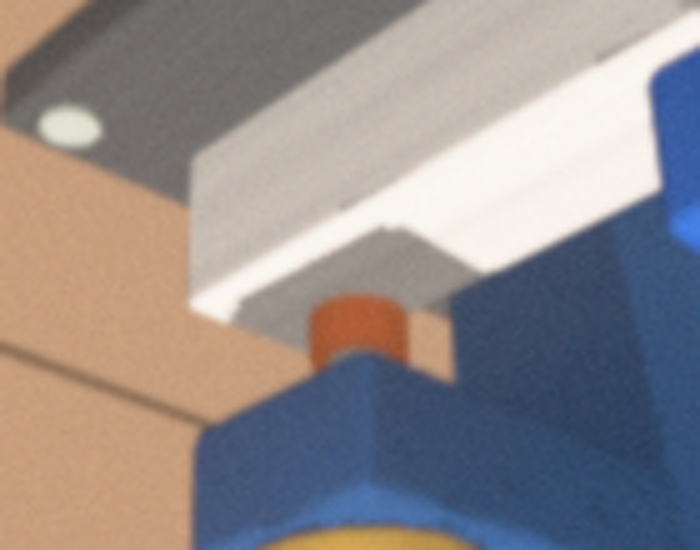

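The image is upside down: the orange foot hangs below the arm with its bottom rim at crop (358,297), clear of the white tongue top. The tongue's end corner is at crop (191,303). Now to compute heights.

Run:
```python
from h import *
s=load('w10'); C=s['position']
f=lambda x,y:(180+(x+.5)/5-.5,130+(y+.5)/5-.5)
# orange mask bottom rim
h=cv2.cvtColor(s['img'],cv2.COLOR_RGB2HSV); m=cv2.inRange(h,(3,140,80),(14,255,255)); m[:180]=0;m[212:]=0;m[:,:235]=0;m[:,270:]=0
ys,xs=np.nonzero(m); print('orange',xs.min(),xs.max(),ys.min(),ys.max(),[ (x,ys[xs==x].min(),ys[xs==x].max()) for x in range(xs.min(),xs.max()+1,2)])
for zz in (.042,): print('end corner top',onz(s,f(191,303),zz),'edge pts',onz(s,[f(440,158),f(600,68)],zz).round(4).tolist(),'far end edge', onz(s,f(235,322),zz))
print('bottom corner on bed',onz(s,f(190,205),.012))
ax=np.array([.6235,.065]); 
for off in(-.002,0,.002):
    d=(C[:2]-ax)/np.linalg.norm(C[:2]-ax); q=ax+d*(.008+off)
    p,v=rays(s,f(358,296)); v=v[0]; t=((q-p[:2])@v[:2])/(v[:2]@v[:2]); print(off,'rim',(p+t*v).round(4),'want',q.round(4))
    p,v=rays(s,[(241.5,196),(261,196)]); print('  side dirs az',np.degrees(np.arctan2(v[:,1],v[:,0])), 'ctr az',np.degrees(np.arctan2(*(ax-C[:2])[::-1])),'dist',np.linalg.norm(ax-C[:2]))
```

```text
orange 242 260 190 202 [(242, np.int64(195), np.int64(202)), (244, np.int64(191), np.int64(202)), (246, np.int64(190), np.int64(199)), (248, np.int64(190), np.int64(198)), (250, np.int64(190), np.int64(198)), (252, np.int64(190), np.int64(198)), (254, np.int64(190), np.int64(198)), (256, np.int64(190), np.int64(199)), (258, np.int64(191), np.int64(200)), (260, np.int64(193), np.int64(201))]
end corner top [[0.64892727 0.05295096 0.042     ]] edge pts [[0.5922, 0.0501, 0.042], [0.5633, 0.0491, 0.042]] far end edge [[0.64889843 0.06262959 0.042     ]]
bottom corner on bed [[0.6631037  0.06403731 0.012     ]]
-0.002 rim [0.619  0.061  0.0495] want [0.6194 0.0606]
  side dirs az [44.9036318  48.74573906] ctr az 46.71979480565111 dist 0.2263737223429692
0 rim [0.6176 0.0595 0.0506] want [0.618  0.0592]
  side dirs az [44.9036318  48.74573906] ctr az 46.71979480565111 dist 0.2263737223429692
0.002 rim [0.6163 0.0581 0.0517] want [0.6166 0.0577]
  side dirs az [44.9036318  48.74573906] ctr az 46.71979480565111 dist 0.2263737223429692
```

Gap is about 7.5–8.5 mm, so the stem is near 2–3 mm down and block placement checks out. Now the driver: untilt and move above the stand.

Run:
```python
from h import *
s=load('w2'); print('driver top est',onz(s,(350,35),.12), 'stand', onz(s,(335.9,48.5),.055))
go([.56,0,.26],vert(225))
```

```text
driver top est [[ 0.69699476 -0.11827185  0.12      ]] stand [[ 0.69557709 -0.12145214  0.055     ]]
t 21.4 pos [0.5623 0.0012 0.1326] yaw -134.8 z [ 0.484  0.542 -0.687] q [ 0.94  1.28 -1.25  2.2   2.14  0.45  0.7 ] F [ 0.7 -0.1  0.4] m [-0.451  0.314  0.047] op 0.999
shift [-9.08  0.43 -8.94] turn [ 2.2 46.5  1.1]
```

Call:
step_arm:
  steps:
    - [[-3,0.1,-3],[0,0,0]]
    - [[-3,0.1,-3],[0,0,0]]
    - [[-3,0.1,-3],[0,0,0]]
    - [[0,0,0],[0.44,9.3,0.22]]
    - [[0,0,0],[0.44,9.3,0.22]]
    - [[0,0,0],[0.44,9.3,0.22]]
    - [[0,0,0],[0.44,9.3,0.22]]
    - [[0,0,0],[0.44,9.3,0.22]]
    - [[0,0,0],[0,0,0]]

```text
clock: 22.58
tool_pos: [0.5757, -0.0052, 0.2628]
eef_rot: [-0.371, 0.925, 0.016, 0.082]
contact_force: [-0.7, 0.7, -0.4]
opening: 1.003
finger_force: 0.0
```

Run:
```python
from h import *
go([.65,-.15,.26],vert(225))
```

```text
t 22.6 pos [ 0.5757 -0.0052  0.2628] yaw -136.2 z [ 0.141  0.09  -0.986] q [ 0.6   0.79 -1.13  1.82  0.87  0.93  1.46] F [-0.7  0.7 -0.4] m [ 0.066 -0.011  0.003] op 1.003
shift [ 4.65e+00 -1.56e+01  1.00e-02] turn [-2.   9.4 -1.3]
```

Call:
step_arm:
  steps:
    - [[0,0,0],[-1,4.7,-0.6]]
    - [[0,0,0],[-1,4.7,-0.7]]
    - [[1.2,-3.9,0],[0,0,0]]
    - [[1.2,-3.9,0],[0,0,0]]
    - [[1.3,-3.9,0],[0,0,0]]
    - [[1.3,-3.8,0],[0,0,0]]
    - [[0,0,0],[0,0,0]]
    - [[0,0,0],[0,0,0]]

```text
clock: 23.58
tool_pos: [0.6463, -0.1557, 0.2588]
eef_rot: [-0.38, 0.925, 0.001, -0.003]
contact_force: [-0.0, -0.6, -0.2]
opening: 0.999
finger_force: 0.0
```

Run:
```python
from h import *
info()
s=snap('wrist','w11'); s2=load('w2'); p=proj(s,[.696,-.119,.12])[0]; print(p,proj(s,[.6955,-.1215,.055]))
c=blobs(s,'red',60); print([(a,b) for a,b,_ in c[:3]])
x,y=p.astype(int); x0,y0=max(0,x-60),max(0,y-60); A=cv2.resize(s['img'][y0:y0+110,x0:x0+120],(440,400),interpolation=2); B=cv2.resize(s2['img'][0:75,300:382],(360,400),interpolation=2); print(x0,y0)
cv2.imwrite('pics/d1.png',np.hstack([A,B])[:,:,::-1])
```

```text
t 23.6 pos [ 0.6463 -0.1557  0.2588] yaw -135.3 z [-0.006 -0.    -1.   ] q [ 0.65  0.94 -1.08  1.4   0.83  1.3   1.87] F [-0.  -0.6 -0.2] m [ 0.094 -0.106  0.034] op 0.999
[244.74425898 251.21943663] [[245.05307411 223.25669969]]
[(898.0, ((244.25003051757812, 240.75003051757812), (38.18376159667969, 38.890872955322266), 45.0))]
184 191
```

View pics/d1.png

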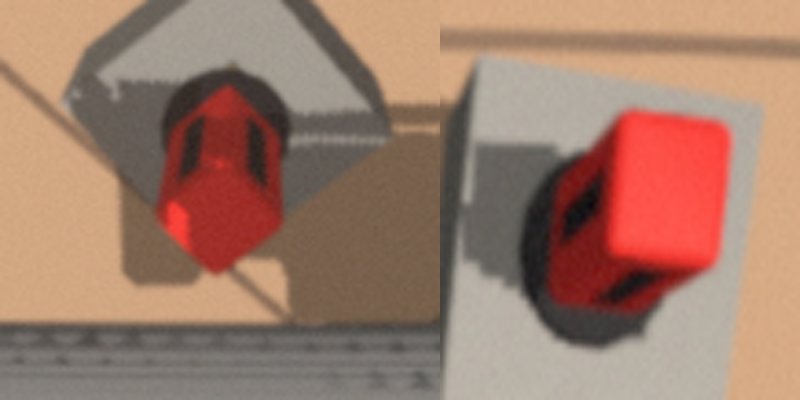

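The driver handle top shows in both views: left crop centre (220,213), right crop centre (673,183). Triangulating it and getting its yaw.

Run:
```python
from h import *
a,b=load('w11'),load('w2')
fa=lambda x,y:(184+x/3.667-.4,191+y/3.636-.4); fb=lambda x,y:(300+(x-440)/4.39-.4,y/5.333-.4)
print(tri([(a,fa(220,213)),(b,fb(673,183))]))
for s,f,P in((a,fa,[(160,205),(222,158),(283,215),(220,272)]),(b,fb,[(632,110),(730,125),(716,262),(608,248)])):
    W=onz(s,[f(*p) for p in P],.12); print(W.mean(0).round(4)); E=np.roll(W,-1,0)-W; print('len',np.linalg.norm(E,axis=1).round(4),'ang',(np.degrees(np.arctan2(E[:,1],E[:,0]))%90).round(1))
h=cv2.cvtColor(a['img'],cv2.COLOR_RGB2HSV)
m=cv2.inRange(h,(0,0,90),(40,60,200)); 
# stand top corners visible: right (388,130),(left 68,98)
print('stand corner L/R',onz(a,[fa(100,80),fa(388,130)],.055).round(4).tolist())
go([.696,-.119,.26],vert(225))
```

```text
(array([ 0.69716876, -0.12074062,  0.1181082 ]), [np.float64(0.001168791652643746), np.float64(0.0011687916526437227)])
[ 0.6951 -0.1209  0.12  ]
len [0.0195 0.0209 0.0218 0.0231] ang [83.9 89.  89.8 83. ]
[ 0.6974 -0.1204  0.12  ]
len [0.0199 0.0215 0.0221 0.0219] ang [84.7 85.8 85.3 79.9]
stand corner L/R [[0.7125, -0.1559, 0.055], [0.6644, -0.0849, 0.055]]
t 23.6 pos [ 0.6464 -0.1551  0.2589] yaw -135.2 z [-0.007 -0.    -1.   ] q [ 0.65  0.94 -1.08  1.4   0.83  1.3   1.87] F [-1.   0.1  0.4] m [ 0.085 -0.141 -0.025] op 0.999
shift [-6.06 -0.93 -0.14] turn [ 0.2 -0.3 -0.2]
```

Call:
step_arm:
  steps:
    - [[0,0,0],[0,0,10]]
    - [[0,0,0],[0,0,10]]
    - [[0,0,0],[0,0,10]]
    - [[0,0,0],[0,0,10]]
    - [[0,0,0],[0,0,9.8]]
    - [[-2.3,1.9,0],[0,0,0]]
    - [[-2.3,1.9,0],[0,0,0]]
    - [[0,0,0],[0,0,0]]
    - [[0,0,0],[0,0,0]]

```text
clock: 24.75
tool_pos: [0.6954, -0.1224, 0.258]
eef_rot: [0.044, 0.999, -0.001, -0.004]
contact_force: [1.0, 0.4, 0.5]
opening: 1.003
finger_force: 0.0
```

Run:
```python
from h import *
go([.6962,-.1207,.093],vert(175))
s=snap('wrist','w12'); c=blobs(s,'red',60); print([(a,b) for a,b,_ in c[:3]]); print(proj(s,[.6962,-.1207,.12]))
```

```text
t 24.8 pos [ 0.6954 -0.1224  0.258 ] yaw 174.9 z [-0.008 -0.002 -1.   ] q [ 0.48  0.93 -0.87  1.26  0.69  1.27  1.1 ] F [1.  0.4 0.5] m [ 0.025 -0.177 -0.007] op 1.003
shift [-0.2   0.21 16.5 ] turn [-0.1 -0.5 -0.1]
[(781.5, ((257.5, 181.0), (36.0, 27.0), 90.0))]
[[256.46795452 186.59011272]]
```

Call:
step_arm:
  steps:
    - [[-0.2,0.2,0],[-0.1,-0.5,0]]
    - [[0,0,5],[0,0,0]]
    - [[0,0,5],[0,0,0]]
    - [[0,0,4],[0,0,0]]
    - [[0,0,2.5],[0,0,0]]
    - [[0,0,0],[0,0,0]]
    - [[0,0,0],[0,0,0]]

```text
clock: 25.68
tool_pos: [0.6997, -0.1206, 0.0948]
eef_rot: [0.045, 0.999, 0.0, 0.002]
contact_force: [-0.6, -0.3, -0.5]
opening: 1.002
finger_force: 0.0
```

Call:
step_arm:
  steps:
    - [[0,0,0],[0,0,0]]
    - [[0,0,0],[0,0,0]]
    - [[0,0,0],[0,0,0]]
    - [[0,0,0],[0,0,0]]
    - [[0,0,0],[0,0,0]]
    - [[0,0,0],[0,0,0]]
    - [[0,0,0],[0,0,0]]
  claw: -1
  grip_force: 40

```text
clock: 26.55
tool_pos: [0.6984, -0.1208, 0.0928]
eef_rot: [0.045, 0.999, -0.0, 0.0]
contact_force: [0.0, 0.2, -0.1]
opening: 0.269
finger_force: 40.0
```

Run:
```python
from h import *
info()
```

```text
t 26.6 pos [ 0.6984 -0.1208  0.0928] yaw 174.9 z [ 0.001 -0.    -1.   ] q [ 0.46  1.1  -0.78  1.38  0.84  1.01  0.98] F [ 0.   0.2 -0.1] m [ 0.065 -0.126 -0.03 ] op 0.269
```

Call:
step_arm:
  steps:
    - [[0,0,-3],[0,0,0]]
    - [[0,0,-5],[0,0,0]]
    - [[0,0,-5],[0,0,0]]
    - [[0,0,0],[0,0,0]]
    - [[0,0,0],[0,0,0]]

```text
clock: 27.18
tool_pos: [0.6977, -0.1211, 0.2218]
eef_rot: [0.045, 0.999, -0.0, -0.0]
contact_force: [0.5, -0.2, -2.7]
opening: 0.269
finger_force: 40.0
```

Run:
```python
from h import *
st,M=info()
s=snap('wrist','w13'); h=cv2.cvtColor(s['img'],cv2.COLOR_RGB2HSV); m=cv2.inRange(h,(0,150,60),(8,255,255)); m[:,:150]=0;m[:,360:]=0
cs=sorted(cv2.findContours(m,0,1)[0],key=cv2.contourArea)[-2:]
for c in cs: print(cv2.contourArea(c),cv2.boundingRect(c),cv2.approxPolyDP(c,2,True)[:,0].tolist())
cx=np.array(s['position'])-st['tool_pos']; print('cam in tool',M.T@cx)
for d in (0,.002,.004):
  t=st['tool_pos']+M@np.array([d,0,-.027]); T=[t+M@np.array([a,b,0]) for a in(-.012,.012) for b in(-.012,.012)]
  print(d,'top face',proj(s,T).round(1).tolist())
sc=snap('scene','sc1'); print('scene tip px',proj(sc,st['tool_pos']+M@np.array([0.002,0,.083])),'top',proj(sc,st['tool_pos']+M@np.array([0.002,0,-.027])))
v=np.hstack([s['img'][150:350,156:356],cv2.resize(sc['img'][100:220,120:240],(200,200))]); cv2.imwrite('pics/d2.png',cv2.resize(v,(800,400),interpolation=2)[:,:,::-1])
```

```text
t 27.2 pos [ 0.6977 -0.1211  0.2218] yaw 174.9 z [-0.001 -0.001 -1.   ] q [ 0.48  0.96 -0.85  1.3   0.72  1.2   1.07] F [ 0.5 -0.2 -2.7] m [ 0.076 -0.096  0.016] op 0.269
348.5 (224, 314, 63, 7) [[224, 315], [229, 320], [281, 320], [286, 315]]
3904.0 (221, 211, 70, 69) [[234, 213], [221, 268], [222, 278], [288, 279], [289, 264], [278, 214], [273, 211]]
cam in tool [ 0.06632598  0.00091783 -0.127553  ]
0 top face [[219.7, 326.3], [285.5, 326.3], [217.3, 267.5], [287.6, 267.5]]
0.002 top face [[219.5, 321.7], [285.7, 321.7], [217.1, 262.2], [287.8, 262.3]]
0.004 top face [[219.3, 317.1], [285.9, 317.1], [216.9, 256.9], [287.9, 256.9]]
scene tip px [[178.30620301 193.51859665]] top [[173.39155806 153.15859115]]
```

View pics/d2.png

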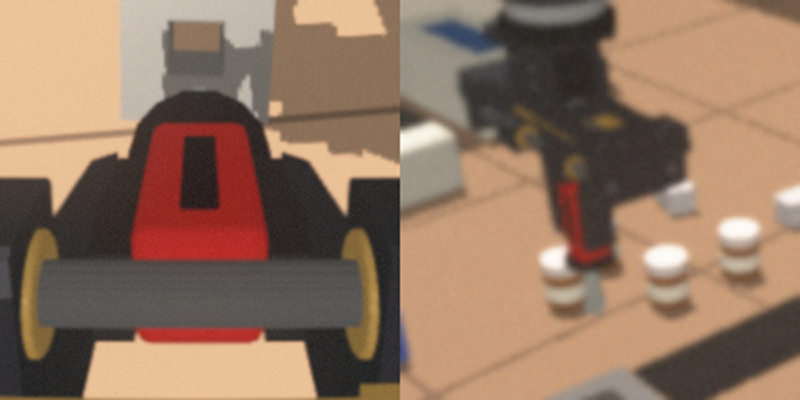

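The driver is gripped square and upright, with its axis about 1.7 mm toward tool +x. I'll go past the screw and turn to the slot yaw so the camera sees the head unobstructed.

Call:
step_arm:
  steps:
    - [[0.8,4.5,0],[0,0,0]]
    - [[0.8,4.5,0],[0,0,0]]
    - [[0.8,4.5,0],[0,0,0]]
    - [[0.8,4.5,0],[0,0,0]]
    - [[0.8,4.4,0],[0,0,0]]
    - [[0.7,4.4,0],[0,0,0]]
    - [[0,0,0],[0,0,-9]]
    - [[0,0,0],[0,0,-9]]
    - [[0,0,0],[0,0,-9]]
    - [[0,0,0],[0,0,-9]]
    - [[0,0,0],[0,0,-9]]
    - [[0,0,0],[0,0,-9]]

```text
clock: 28.78
tool_pos: [0.6749, 0.1499, 0.2208]
eef_rot: [-0.416, 0.909, -0.0, -0.001]
contact_force: [-0.4, -0.3, -1.2]
opening: 0.267
finger_force: 40.0
```

Call:
step_arm:
  steps:
    - [[0,0,0],[0,0,-9]]
    - [[0,0,0],[0,0,-1]]
    - [[0,0,0],[0,0,0]]
    - [[0,0,0],[0,0,0]]

```text
clock: 29.28
tool_pos: [0.6754, 0.1504, 0.2225]
eef_rot: [-0.491, 0.871, -0.0, 0.0]
contact_force: [0.1, 0.0, -1.6]
opening: 0.272
finger_force: 40.0
```

Run:
```python
from h import *
st,M=info()
s=snap('wrist','w14'); p=proj(s,[.6237,.065,.108])[0]; print(p)
h=cv2.cvtColor(s['img'],cv2.COLOR_RGB2HSV); m=cv2.inRange(h,(14,90,70),(26,255,255)); x,y=p.astype(int); q=np.zeros_like(m); q[max(0,y-50):y+50,x-50:x+50]=m[max(0,y-50):y+50,x-50:x+50]
c=max(cv2.findContours(q,0,1)[0],key=cv2.contourArea); (u,v),rad=cv2.minEnclosingCircle(c); print('circ',u,v,rad,cv2.fitEllipse(cv2.convexHull(c))); print(onz(s,(u,v),.108))
x0,y0=x-45,max(0,y-45); print(x0,y0); cv2.imwrite('pics/s1.png',cv2.resize(s['img'][y0:y0+90,x0:x0+90],(720,600),interpolation=2)[:,:,::-1]); 
g=s['img'][y0:y0+90,x0:x0+90]; np.save('pics/s1.npy',g)
```

```text
t 29.3 pos [0.6754 0.1504 0.2225] yaw -121.2 z [ 0.001 -0.    -1.   ] q [ 0.17  1.01 -1.07  1.35  0.88  1.28  1.67] F [ 0.1  0.  -1.6] m [ 0.119 -0.144 -0.042] op 0.272
[256.20315715  52.93880593]
circ 256.4036865234375 54.77503204345703 26.470500946044922 ((256.7666931152344, 54.75570297241211), (49.10732650756836, 52.282081604003906), 177.59474182128906)
[[0.62421256 0.066118   0.108     ]]
211 7
```

Run:
```python
from h import *
s=load('w14'); 
# rectify top plane z=.108 to metric patch, 0.2mm/px, x right = world x, y up = world y
n=201; g=(np.arange(n)-100)*.0002
X,Y=np.meshgrid(.6237+g,.0652+g); P=proj(s,np.c_[X.ravel(),Y.ravel(),np.full(n*n,.108)]).astype(np.float32)
im=cv2.remap(s['img'],P[:,0].reshape(n,n),P[:,1].reshape(n,n),cv2.INTER_CUBIC)
G=cv2.GaussianBlur(cv2.cvtColor(im,cv2.COLOR_RGB2GRAY).astype(np.float32),(0,0),3)
gx=cv2.Sobel(G,5,1,0);gy=cv2.Sobel(G,5,0,1); mag=np.hypot(gx,gy); rr=np.hypot(*np.meshgrid(g,g)); mag[rr>.0155]=0
a=np.degrees(np.arctan2(gy,gx))%90
H,_=np.histogram(a,45,(0,90),weights=mag**2); print((H/H.max()*100).astype(int))
w=mag**2; z=(w*np.exp(4j*np.radians(a))).sum(); print('slot angle mod90',np.degrees(np.angle(z))/4%90,'coh',abs(z)/w.sum())
cv2.imwrite('pics/s2.png',cv2.resize(im,(500,500))[::-1,:,::-1])
```

```text
[ 16  24  20  11   9   8   7   8   6   5   4   5   5   7   8   9   8   9
   8  10  10  10  23  17  15  14  22 100  92  28  20  17  19  13  20  11
  12  13  10  10   9  10  11  15  14]
slot angle mod90 59.446476 coh 0.34934643
```

View pics/s2.png

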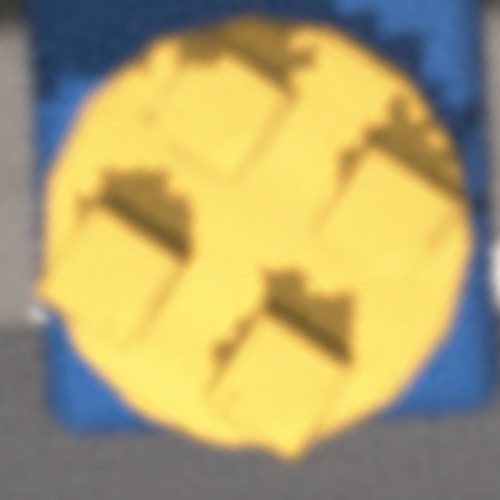

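The rectified view shows slots at about 56° (mod 90) with the centre within 0.3 mm of my estimate. I'll align the driver above the screw.

Call:
step_arm:
  steps:
    - [[0,0,0],[0,0,2.8]]
    - [[3.2,-0.2,0],[0,0,0]]
    - [[3.2,-0.2,0],[0,0,0]]
    - [[3.3,-0.1,0],[0,0,0]]
    - [[0,0,2.3],[0,0,0]]
    - [[0,0,0],[0,0,0]]
    - [[0,0,0],[0,0,0]]

```text
clock: 30.2
tool_pos: [0.6258, 0.0687, 0.1999]
eef_rot: [-0.47, 0.882, 0.0, 0.001]
contact_force: [0.4, -0.1, -1.1]
opening: 0.27
finger_force: 40.0
```

Run:
```python
from h import *
go([.6251,.0667,.181],vert(236))
```

```text
t 30.2 pos [0.6258 0.0687 0.1999] yaw -123.9 z [ 0.001  0.001 -1.   ] q [ 0.34  0.97 -1.07  1.58  0.91  1.15  1.6 ] F [ 0.4 -0.1 -1.1] m [ 0.148 -0.084  0.028] op 0.270
shift [ 0.21 -0.05  1.89] turn [-0.   0.1  0.1]
```

Call:
step_arm:
  steps:
    - [[0.2,0,0.5],[0,0,0]]
    - [[0,0,0.4],[0,0,0]]
    - [[0,0,0.3],[0,0,0]]
    - [[0,0,0],[0,0,0]]

```text
clock: 30.7
tool_pos: [0.6244, 0.0655, 0.1874]
eef_rot: [-0.47, 0.883, -0.0, 0.0]
contact_force: [-0.3, -0.5, -1.0]
opening: 0.269
finger_force: 40.0
```

Call:
step_arm:
  steps:
    - [[0,0,0.3],[0,0,0]]
    - [[0,0,0.3],[0,0,0]]
    - [[0,0,0],[0,0,0]]

```text
clock: 31.08
tool_pos: [0.6243, 0.0653, 0.1814]
eef_rot: [-0.47, 0.883, -0.0, 0.0]
contact_force: [-1.3, -0.1, -1.5]
opening: 0.27
finger_force: 40.0
```

Run:
```python
from h import *
go([.6251,.0667,.181],vert(236))
```

```text
t 31.1 pos [0.6243 0.0653 0.1814] yaw -123.9 z [ 0.001 -0.    -1.   ] q [ 0.34  0.99 -1.05  1.6   0.94  1.12  1.59] F [-1.3 -0.1 -1.5] m [ 0.147 -0.071  0.056] op 0.270
shift [-0.15  0.01  0.04] turn [-0.   0.   0.1]
```

Inserted with no force. I'll centre it, then turn 108° clockwise with small orbit compensation for the 1.8 mm grip offset.

Call:
step_arm:
  steps:
    - [[-0.15,0,0],[0,0,0]]
    - [[0,0,0],[0,0,0]]

```text
clock: 31.32
tool_pos: [0.6254, 0.0667, 0.1818]
eef_rot: [-0.47, 0.883, -0.0, 0.0]
contact_force: [0.5, -1.1, -1.6]
opening: 0.268
finger_force: 40.0
```

Call:
step_arm:
  steps:
    - [[0,-0.03,0],[0,0,9]]
    - [[0,-0.03,0],[0,0,9]]
    - [[0,-0.03,0],[0,0,9]]
    - [[0,-0.03,0],[0,0,9]]
    - [[0,0,0],[0,0,0]]

```text
clock: 31.95
tool_pos: [0.625, 0.0654, 0.1815]
eef_rot: [-0.175, 0.985, -0.001, -0.001]
contact_force: [-3.4, -1.7, -1.3]
opening: 0.269
finger_force: 40.0
```

Run:
```python
from h import *
st,M=info(); print('axis',st['tool_pos']+.0018*M[:,0])
```

```text
t 31.9 pos [0.625  0.0654 0.1815] yaw -159.8 z [-0.001 -0.002 -1.   ] q [ 0.29  0.94 -0.92  1.6   0.84  1.04  1.03] F [-3.4 -1.7 -1.3] m [-0.275  0.664  0.032] op 0.269
axis [0.62327946 0.06474537 0.18150712]
```

Call:
step_arm:
  steps:
    - [[0.05,-0.03,0],[0,0,9]]
    - [[0,-0.03,0],[0,0,9]]
    - [[0,-0.03,0],[0,0,9]]
    - [[0,-0.03,0],[0,0,9]]
    - [[0,-0.03,0],[0,0,9]]
    - [[0,-0.03,0],[0,0,9]]
    - [[0,-0.03,0],[0,0,9]]
    - [[0,-0.03,0],[0,0,9]]
    - [[0,0,0],[0,0,0]]

```text
clock: 33.08
tool_pos: [0.6242, 0.0629, 0.1815]
eef_rot: [0.436, 0.9, -0.001, -0.0]
contact_force: [-2.7, -2.1, 0.4]
opening: 0.269
finger_force: 40.0
```

Run:
```python
from h import *
st,M=info(); print('axis',st['tool_pos']+.0018*M[:,0])
s=snap('scene','sc2')
```

```text
t 33.1 pos [0.6242 0.0629 0.1815] yaw 128.3 z [-0.001 -0.002 -1.   ] q [ 0.16  0.85 -0.63  1.61  0.61  0.88 -0.04] F [-2.7 -2.1  0.4] m [-0.624  0.794  0.077] op 0.269
axis [0.62311528 0.06436024 0.18146717]
```

Call:
step_arm:
  steps:
    - [[0.05,-0.03,0],[0,0,9]]
    - [[0,-0.03,0],[0,0,9]]
    - [[0,-0.03,0],[0,0,9]]
    - [[0,-0.03,0],[0,0,9]]
    - [[0,-0.03,0],[0,0,9]]
    - [[0,-0.03,0],[0,0,9]]
    - [[0,0,0],[0,0,0]]

```text
clock: 34.0
tool_pos: [0.6224, 0.0628, 0.1814]
eef_rot: [0.797, 0.604, -0.001, 0.0]
contact_force: [-4.4, -2.1, 1.7]
opening: 0.269
finger_force: 40.0
```

Call:
step_arm:
  steps:
    - [[0,-0.03,0],[0,0,9]]
    - [[0,-0.03,0],[0,0,9]]
    - [[0,-0.03,0],[0,0,9]]
    - [[0,-0.03,0],[0,0,9]]
    - [[0,-0.03,0],[0,0,9]]
    - [[0,-0.03,0],[0,0,9]]
    - [[0,0,0],[0,0,0]]

```text
clock: 34.88
tool_pos: [0.6211, 0.064, 0.1814]
eef_rot: [0.984, 0.177, -0.001, 0.001]
contact_force: [-3.8, -2.7, 0.4]
opening: 0.271
finger_force: 40.0
```

Run:
```python
from h import *
st,M=info(); print('axis',st['tool_pos']+.0018*M[:,0])
s=snap('scene','sc3'); a,b=load('sc2'),load('scene0'); print(proj(s,[[.6235,.065,.046],[.6235,.065,.066]]))
for k in('scene0','sc1','sc2','sc3'):
    h=cv2.cvtColor(load(k)['img'],cv2.COLOR_RGB2HSV); m=cv2.inRange(h,(3,150,80),(14,255,255))[235:262,235:262]; ys,xs=np.nonzero(m); print(k,len(ys),ys.mean()+235 if len(ys) else 0,xs.mean()+235 if len(ys) else 0, ys.min()+235 if len(ys) else 0, ys.max()+235 if len(ys) else 0)
```

```text
t 34.9 pos [0.6211 0.064  0.1814] yaw 20.3 z [-0.001 -0.002 -1.   ] q [-0.12  0.78 -0.11  1.64  0.12  0.73 -1.5 ] F [-3.8 -2.7  0.4] m [-0.918  1.094  0.094] op 0.271
axis [0.62275853 0.06458765 0.18139117]
[[252.81455256 242.6972716 ]
 [252.89138955 236.25139151]]
scene0 0 0 0 0 0
sc1 0 0 0 0 0
sc2 0 0 0 0 0
sc3 5 243.4 252.2 243 244
```

Call:
step_arm:
  steps:
    - [[0.05,-0.03,0],[0,0,9]]
    - [[0,-0.03,0],[0,0,9]]
    - [[0,-0.03,0],[0,0,9]]
    - [[0,-0.03,0],[0,0,9]]
    - [[0,-0.03,0],[0,0,9]]
    - [[0,-0.03,0],[0,0,9]]
    - [[0,0,0],[0,0,0]]

```text
clock: 35.8
tool_pos: [0.6213, 0.0659, 0.1813]
eef_rot: [0.957, -0.289, -0.001, 0.001]
contact_force: [-5.0, -3.2, 2.0]
opening: 0.268
finger_force: 40.0
```

Run:
```python
from h import *
st,M=info(); print('axis',st['tool_pos']+.0018*M[:,0])
```

```text
t 35.8 pos [0.6213 0.0659 0.1813] yaw -33.6 z [-0.002 -0.001 -1.   ] q [-0.27  0.79  0.16  1.65 -0.17  0.72 -2.19] F [-5.  -3.2  2. ] m [-0.911  1.274  0.075] op 0.268
axis [0.622788   0.06486857 0.18129913]
```

Call:
step_arm:
  steps:
    - [[0,0,-1],[0,0,0]]
    - [[0,0,-1.5],[0,0,0]]
    - [[0,0,-1.5],[0,0,0]]
    - [[-3.3,0,0],[0,0,0]]
    - [[-3.3,0,0],[0,0,0]]
    - [[-3.4,0,0],[0,0,0]]
    - [[0,0,0],[0,0,0]]
    - [[0,0,0],[0,0,0]]

```text
clock: 36.8
tool_pos: [0.5408, 0.1224, 0.2227]
eef_rot: [0.957, -0.292, 0.002, -0.001]
contact_force: [0.7, -1.1, -1.1]
opening: 0.269
finger_force: 40.0
```

```bash
cat >> h.py <<'E'
def slots(s,f=None,c=(.6238,.0652)):
    n=201; g=(np.arange(n)-100)*.0002
    X,Y=np.meshgrid(c[0]+g,c[1]+g); P=proj(s,np.c_[X.ravel(),Y.ravel(),np.full(n*n,.108)]).astype(np.float32)
    im=cv2.remap(s['img'],P[:,0].reshape(n,n),P[:,1].reshape(n,n),cv2.INTER_CUBIC)
    G=cv2.GaussianBlur(cv2.cvtColor(im,cv2.COLOR_RGB2GRAY).astype(np.float32),(0,0),3)
    gx=cv2.Sobel(G,5,1,0);gy=cv2.Sobel(G,5,0,1); mag=np.hypot(gx,gy); mag[np.hypot(*np.meshgrid(g,g))>.0145]=0
    a=np.degrees(np.arctan2(gy,gx))%90
    H,_=np.histogram(a,45,(0,90),weights=mag**2); print((H/H.max()*100).astype(int))
    if f: cv2.imwrite('pics/'+f+'.png',cv2.resize(im,(500,500))[::-1,:,::-1])
E
python3 - <<'E'
from h import *
info(); slots(load('w14'))
s=snap('wrist','w15'); print(proj(s,[.6238,.0652,.108])); slots(s,'s3')
E
```

```text
t 36.8 pos [0.5408 0.1224 0.2227] yaw -33.9 z [ 0.004  0.    -1.   ] q [-0.41  0.65  0.18  1.83 -0.17  0.67 -2.3 ] F [ 0.7 -1.1 -1.1] m [ 0.069 -0.014 -0.059] op 0.269
[ 18  24  19  12   9   8   5   5   4   4   5   3   3   6   7   9   9   9
   9   7   8   9  10   9  12  15  19 100  97  32  18  14  10  11  10  10
  12  10  10   8   9   9  12  12  13]
[[259.70108736  54.84532395]]
[ 15  16  15  16  12  14  10  11   9   8   9   7   8  10  10  10  10  14
  15  16  15  16  17  17  21  23  19  17  21  47  55  44  58  57 100  95
  93  63  59  48  53  48  45  26  24]
```

The slot is now near 69° mod 90, so the screw turned about 257° (7.1 mm) and an estimated 0.7 mm gap remains. I'll re-enter at yaw 69 and turn about 58° more.

Call:
step_arm:
  steps:
    - [[0,0,0],[0,0,-9.4]]
    - [[0,0,0],[0,0,-9.4]]
    - [[0,0,0],[0,0,-9.4]]
    - [[0,0,0],[0,0,-9.4]]
    - [[0,0,0],[0,0,-9.4]]
    - [[0,0,0],[0,0,-9.4]]
    - [[0,0,0],[0,0,-9.4]]
    - [[0,0,0],[0,0,-9.4]]
    - [[0,0,0],[0,0,-9.4]]
    - [[0,0,0],[0,0,-9.4]]
    - [[0,0,0],[0,0,-8.9]]
    - [[0,0,0],[0,0,0]]

```text
clock: 38.35
tool_pos: [0.5405, 0.121, 0.2216]
eef_rot: [0.825, 0.564, 0.001, 0.001]
contact_force: [-0.1, 0.2, -2.0]
opening: 0.269
finger_force: 40.0
```

Run:
```python
from h import *
go([.6226,.0631,.200],vert(69))
```

```text
t 38.4 pos [0.5405 0.121  0.2216] yaw 68.7 z [ 0.002  0.    -1.   ] q [-0.09  0.66 -0.35  1.82  0.33  0.72 -1.  ] F [-0.1  0.2 -2. ] m [-0.056 -0.09   0.025] op 0.269
shift [-2.42  9.75  2.18] turn [ 0.1 -0.  -0.3]
```

Call:
step_arm:
  steps:
    - [[-0.6,2.4,0],[0,0,0]]
    - [[-0.6,2.4,0],[0,0,0]]
    - [[-0.6,2.5,0],[0,0,0]]
    - [[-0.6,2.4,0],[0,0,0]]
    - [[0,0,2.1],[0,0,0]]
    - [[0,0,0],[0,0,0]]
    - [[0,0,0],[0,0,0]]

```text
clock: 39.22
tool_pos: [0.6215, 0.0652, 0.2012]
eef_rot: [0.825, 0.566, 0.001, 0.0]
contact_force: [-0.0, -0.2, -1.0]
opening: 0.269
finger_force: 40.0
```

Run:
```python
from h import *
go([.6226,.0631,.1815],vert(69))
```

```text
t 39.2 pos [0.6215 0.0652 0.2012] yaw 68.9 z [ 0.002 -0.    -1.   ] q [ 0.02  0.77 -0.36  1.62  0.34  0.81 -0.85] F [-0.  -0.2 -1. ] m [-0.034 -0.07  -0.005] op 0.269
shift [-0.16  0.17  1.97] turn [ 0.1 -0.  -0.1]
```

Call:
step_arm:
  steps:
    - [[-0.2,0.15,0.6],[0,0,0]]
    - [[0,0,0.5],[0,0,0]]
    - [[0,0,0.3],[0,0,0]]
    - [[0,0,0],[0,0,0]]

```text
clock: 39.72
tool_pos: [0.6218, 0.0626, 0.1864]
eef_rot: [0.824, 0.566, 0.0, 0.0]
contact_force: [-0.0, 0.6, -1.0]
opening: 0.275
finger_force: 40.0
```

Call:
step_arm:
  steps:
    - [[0,0,0.3],[0,0,0]]
    - [[0,0,0.2],[0,0,0]]
    - [[0,0,0],[0,0,0]]

```text
clock: 40.1
tool_pos: [0.6219, 0.0625, 0.1815]
eef_rot: [0.824, 0.566, 0.0, 0.0]
contact_force: [0.7, 0.6, -1.6]
opening: 0.272
finger_force: 40.0
```

Run:
```python
from h import *
go([.6226,.0631,.1815],vert(69))
```

```text
t 40.1 pos [0.6219 0.0625 0.1815] yaw 69.0 z [ 0.001 -0.    -1.   ] q [ 0.02  0.8  -0.35  1.63  0.35  0.78 -0.86] F [ 0.7  0.6 -1.6] m [-0.088 -0.068 -0.022] op 0.272
shift [0.08 0.04 0.  ] turn [ 0. -0. -0.]
```

Call:
step_arm:
  steps:
    - [[0.05,0,0],[0,0,9]]
    - [[0,-0.03,0],[0,0,9]]
    - [[0,-0.03,0],[0,0,9]]
    - [[0,-0.03,0],[0,0,9]]
    - [[0,-0.03,0],[0,0,9]]
    - [[0,-0.03,0],[0,0,9]]
    - [[0,-0.03,0],[0,0,9]]
    - [[0,-0.03,0],[0,0,6]]
    - [[0,0,0],[0,0,0]]

```text
clock: 41.22
tool_pos: [0.6206, 0.0645, 0.1816]
eef_rot: [1.0, 0.0, -0.0, 0.001]
contact_force: [-1.4, -0.5, -1.3]
opening: 0.267
finger_force: 40.0
```

Run:
```python
from h import *
st,M=info(); print('axis',st['tool_pos']+.0018*M[:,0])
```

```text
t 41.2 pos [0.6206 0.0645 0.1816] yaw 0.0 z [-0.    -0.001 -1.   ] q [-0.17  0.78 -0.01  1.65  0.01  0.72 -1.76] F [-1.4 -0.5 -1.3] m [-0.274  0.31   0.024] op 0.267
axis [0.6223752  0.06445334 0.18155817]
```

Call:
step_arm:
  steps:
    - [[0,0,-1],[0,0,0]]
    - [[0,0,-1.5],[0,0,0]]
    - [[0,0,-1.5],[0,0,0]]
    - [[-3.3,0,0],[0,0,0]]
    - [[-3.3,0,0],[0,0,0]]
    - [[-3.4,0,0],[0,0,0]]
    - [[0,0,0],[0,0,0]]
    - [[0,0,0],[0,0,0]]

```text
clock: 42.22
tool_pos: [0.5225, 0.065, 0.2227]
eef_rot: [1.0, -0.0, 0.002, -0.0]
contact_force: [0.2, -0.4, -1.0]
opening: 0.269
finger_force: 40.0
```

Run:
```python
from h import *
go([.6984,-.1208,.222],vert(174.9))
s=snap('wrist','w16'); slots(s,'s4')
```

```text
t 42.2 pos [0.5225 0.065  0.2227] yaw -0.0 z [ 0.004  0.001 -1.   ] q [-0.21  0.61 -0.01  1.91  0.01  0.62 -1.79] F [ 0.2 -0.4 -1. ] m [0.026 0.012 0.026] op 0.269
shift [17.6  18.57  0.13] turn [ 4.000e-01 -1.000e-01 -1.749e+02]
[ 51  21  19  24  46  99 100  85  41  24  15  13   8   8   6   9   5   6
   7   6   6   7   5   4   6   6   5   5   5   7   6   5   5   7   7   7
   8  13  14  17  12  11  12  12  46]
```

Slots are now at 12.6°, for a total of about 314° (8.7 mm). With the stem at 2.0–2.6 mm initially, the foot is compressed roughly 0.7–1.3 mm. I'll return the driver to its stand, then draw the block and feel the drag.

Call:
step_arm:
  steps:
    - [[0,0,0],[0,0,-9.4]]
    - [[0,0,0],[0,0,-9.4]]
    - [[0,0,0],[0,0,-9.4]]
    - [[0,0,0],[0,0,-9.4]]
    - [[0,0,0],[0,0,-9.4]]
    - [[0,0,0],[0,0,-9.4]]
    - [[0,0,0],[0,0,-9.4]]
    - [[0,0,0],[0,0,-9.4]]
    - [[0,0,0],[0,0,-9.7]]
    - [[0,0,0],[0,0,0]]

```text
clock: 43.52
tool_pos: [0.5222, 0.0645, 0.2216]
eef_rot: [0.739, 0.674, 0.001, 0.0]
contact_force: [-0.4, 1.0, -0.5]
opening: 0.266
finger_force: 40.0
```

Call:
step_arm:
  steps:
    - [[-3.42,3.8,0],[0,0,0]]
    - [[-3.42,3.8,0],[0,0,0]]
    - [[-3.42,3.8,0],[0,0,0]]
    - [[-3.42,3.8,0],[0,0,0]]
    - [[-3.42,3.8,0],[0,0,0]]
    - [[0,0,0],[0,0,0]]
    - [[0,0,0],[0,0,0]]

```text
clock: 44.4
tool_pos: [0.6947, -0.1217, 0.2214]
eef_rot: [0.739, 0.674, 0.0, -0.0]
contact_force: [-0.1, -0.1, -0.2]
opening: 0.269
finger_force: 40.0
```

Run:
```python
from h import *
go([.6964,-.1224,.0935],vert(84.9))
```

```text
t 44.4 pos [ 0.6947 -0.1217  0.2214] yaw 84.8 z [ 0.     0.001 -1.   ] q [ 0.33  0.87 -0.47  1.32  0.41  1.05 -0.29] F [-0.1 -0.1 -0.2] m [ 0.054 -0.069  0.028] op 0.269
shift [-0.06  0.17 12.79] turn [ 0.  -0.1 -0.1]
```

Call:
step_arm:
  steps:
    - [[-0.06,0.17,3],[0,0,0]]
    - [[0,0,3],[0,0,0]]
    - [[0,0,1.6],[0,0,0]]
    - [[0,0,0],[0,0,0]]
    - [[0,0,0],[0,0,0]]

```text
clock: 45.02
tool_pos: [0.6975, -0.1228, 0.1472]
eef_rot: [0.738, 0.675, 0.001, 0.001]
contact_force: [0.2, 0.3, -1.4]
opening: 0.268
finger_force: 40.0
```

Run:
```python
from h import *
go([.6964,-.1224,.0935],vert(84.9))
```

```text
t 45.0 pos [ 0.6975 -0.1228  0.1472] yaw 84.9 z [ 0.003 -0.    -1.   ] q [ 0.32  0.95 -0.44  1.37  0.46  0.92 -0.33] F [ 0.2  0.3 -1.4] m [-0.061 -0.121  0.006] op 0.268
shift [ 0.03 -0.13  5.37] turn [ 0.2 -0.  -0. ]
```

Call:
step_arm:
  steps:
    - [[0,-0.1,1.5],[0,0,0]]
    - [[0,0,1.5],[0,0,0]]
    - [[0,0,1.2],[0,0,0]]
    - [[0,0,0.8],[0,0,0]]
    - [[0,0,0.2],[0,0,0]]
    - [[0,0,0],[0,0,0]]

```text
clock: 45.78
tool_pos: [0.6959, -0.1232, 0.0939]
eef_rot: [0.738, 0.675, 0.0, 0.0]
contact_force: [0.4, -0.2, -1.4]
opening: 0.272
finger_force: 40.0
```

Run:
```python
from h import *
go([.6964,-.1224,.0930],vert(84.9))
```

```text
t 45.8 pos [ 0.6959 -0.1232  0.0939] yaw 84.9 z [ 0.001 -0.    -1.   ] q [ 0.31  1.02 -0.42  1.39  0.49  0.83 -0.35] F [ 0.4 -0.2 -1.4] m [-0.078 -0.071 -0.02 ] op 0.272
shift [0.08 0.04 0.09] turn [ 0.1 -0.  -0. ]
```

Call:
step_arm:
  steps:
    - [[0.05,0,0.1],[0,0,0]]
    - [[0,0,0],[0,0,0]]

```text
clock: 46.02
tool_pos: [0.696, -0.1227, 0.0932]
eef_rot: [0.738, 0.675, 0.001, 0.001]
contact_force: [-0.4, -0.7, -0.8]
opening: 0.27
finger_force: 40.0
```

Call:
step_arm:
  steps:
    - [[0,0,0],[0,0,0]]
    - [[0,0,0],[0,0,0]]
    - [[0,0,0],[0,0,0]]
    - [[0,0,0],[0,0,0]]
    - [[0,0,0],[0,0,0]]
    - [[0,0,0],[0,0,0]]
    - [[0,0,-3],[0,0,0]]
    - [[0,0,-5],[0,0,0]]
    - [[0,0,-5],[0,0,0]]
    - [[0,0,0],[0,0,0]]
  claw: 1

```text
clock: 47.28
tool_pos: [0.6985, -0.1224, 0.228]
eef_rot: [0.738, 0.674, 0.004, 0.004]
contact_force: [0.3, -0.4, -0.3]
opening: 1.0
finger_force: 0.0
```

Call:
step_arm:
  steps:
    - [[0,-1,0],[0,0,10]]
    - [[0,-1,0],[0,0,10]]
    - [[0,0,0],[0,0,10]]
    - [[0,0,0],[0,0,10]]
    - [[0,0,0],[0,0,10]]
    - [[0,0,0],[0,0,10]]
    - [[0,0,0],[0,0,10]]
    - [[0,0,0],[0,0,10]]
    - [[0,0,0],[0,0,2.1]]
    - [[0,0,0],[0,0,0]]

```text
clock: 48.52
tool_pos: [0.6757, -0.1191, 0.2222]
eef_rot: [1.0, 0.025, -0.0, 0.0]
contact_force: [0.4, -0.3, -0.7]
opening: 0.999
finger_force: 0.0
```

Run:
```python
from h import *
go([.5336,.061,.22],vert(2.8))
s=snap('scene','sc4'); w=snap('wrist','w17')
for k in(s,): 
    c=blobs(k,'red',10); print([(a,b) for a,b,_ in c[:3]], proj(k,[[.6966,-.1206,.12],[.6966,-.1206,.06]]))
```

```text
t 48.5 pos [ 0.6757 -0.1191  0.2222] yaw 2.9 z [-0. -0. -1.] q [ 0.15  0.81 -0.09  1.4   0.08  0.94 -1.48] F [ 0.4 -0.3 -0.7] m [ 0.023  0.005 -0.026] op 0.999
shift [-13.28 -18.7    0.22] turn [0.  0.  0.1]
[(121.5, ((180.43846130371094, 210.00770568847656), (22.450286865234375, 9.302603721618652), 82.87498474121094))] [[178.84272922 200.10818474]
 [181.18351094 219.51748796]]
```

The driver stands upright in its stand: the red handle is where projected. Now the block.

Call:
step_arm:
  steps:
    - [[-3.33,-4.68,0],[0,0,0]]
    - [[-3.33,-4.68,0],[0,0,0]]
    - [[-3.33,-4.68,0],[0,0,0]]
    - [[-3.33,-4.68,0],[0,0,0]]
    - [[0,0,4],[0,0,0]]
    - [[0,0,0],[0,0,0]]
    - [[0,0,0],[0,0,0]]

```text
clock: 49.5
tool_pos: [0.535, 0.0605, 0.1834]
eef_rot: [1.0, 0.024, 0.001, 0.0]
contact_force: [-0.3, -1.5, -0.1]
opening: 0.997
finger_force: 0.0
```

Run:
```python
from h import *
go([.5336,.061,.062],vert(2.8))
s=snap('wrist','w18'); print([cv2.boxPoints(b).round(0).tolist() for a,b,c in blobs(s,'blue',300,(200,100,320,330))], proj(s,[[.5336-.024,.061-.012-.001,.068],[.5336+.026,.061+.012+.001,.068]]))
```

```text
t 49.5 pos [0.535  0.0605 0.1834] yaw 2.7 z [ 0.002 -0.    -1.   ] q [-0.16  0.68 -0.06  1.91  0.07  0.55 -1.79] F [-0.3 -1.5 -0.1] m [ 0.023  0.021 -0.033] op 0.997
shift [-0.17 -0.06 12.14] turn [ 0.  -0.1 -0.1]
[[[241.0, 224.0], [241.0, 161.0], [269.0, 161.0], [269.0, 224.0]]] [[270.89400158 226.20761385]
 [240.33352303 162.25835072]]
```

Call:
step_arm:
  steps:
    - [[-0.1,-0.05,4],[0,0,0]]
    - [[0,0,4],[0,0,0]]
    - [[0,0,3],[0,0,0]]
    - [[0,0,1.1],[0,0,0]]
    - [[0,0,0],[0,0,0]]
    - [[0,0,0],[0,0,0]]

```text
clock: 50.3
tool_pos: [0.5342, 0.0617, 0.0629]
eef_rot: [1.0, 0.024, 0.002, -0.0]
contact_force: [1.1, -0.0, -0.7]
opening: 0.997
finger_force: 0.0
```

Call:
step_arm:
  steps:
    - [[0,0,0],[0,0,0]]
    - [[0,0,0],[0,0,0]]
    - [[0,0,0],[0,0,0]]
    - [[0,0,0],[0,0,0]]
    - [[0,0,0],[0,0,0]]
    - [[0,0,0],[0,0,0]]
    - [[0,0,0],[0,0,0]]
  claw: -1
  grip_force: 35

```text
clock: 51.18
tool_pos: [0.5331, 0.0615, 0.0616]
eef_rot: [1.0, 0.024, 0.0, 0.0]
contact_force: [-0.5, 0.1, -0.4]
opening: 0.267
finger_force: 35.0
```

Call:
step_arm:
  steps:
    - [[-0.2,0,0],[0,0,0]]
    - [[-0.2,0,0],[0,0,0]]
    - [[-0.2,0,0],[0,0,0]]
    - [[-0.2,0,0],[0,0,0]]

```text
clock: 51.68
tool_pos: [0.5256, 0.0618, 0.0617]
eef_rot: [1.0, 0.024, 0.001, -0.0]
contact_force: [4.3, 0.2, -3.9]
opening: 0.271
finger_force: 34.9
```

Run:
```python
from h import *
info()
```

```text
t 51.7 pos [0.5256 0.0618 0.0617] yaw 2.8 z [ 0.002  0.    -1.   ] q [-0.19  0.89 -0.03  1.99  0.1   0.26 -1.82] F [ 4.3  0.2 -3.9] m [ 0.031 -0.82  -0.016] op 0.271
```

The block drags with 4.3 N, against an estimated 1–1.5 N (3 N weight) if the foot weren't bearing, so the foot is bearing lightly. Drawing it out.

Call:
step_arm:
  steps:
    - [[-0.8,0,0],[0,0,0]]
    - [[-0.8,0,0],[0,0,0]]
    - [[-0.8,0,0],[0,0,0]]
    - [[-1.5,0,0],[0,0,0]]
    - [[-2,0,0],[0,0,0]]
    - [[-2,0,0],[0,0,0]]
    - [[-1.5,0,0],[0,0,0]]
    - [[0,0,-3],[0,0,0]]
    - [[0,0,-4],[0,0,0]]
    - [[0,0,0],[0,0,0]]

```text
clock: 52.92
tool_pos: [0.4338, 0.057, 0.1362]
eef_rot: [1.0, 0.024, -0.003, 0.0]
contact_force: [-0.0, 0.3, -2.9]
opening: 0.273
finger_force: 34.9
```

Run:
```python
from h import *
go([.4622,-.1471,.135],vert(-1.8))
```

```text
t 52.9 pos [0.4338 0.057  0.1362] yaw 2.8 z [-0.005 -0.001 -1.   ] q [-0.18  0.69 -0.08  2.22  0.22  0.24 -1.99] F [-0.   0.3 -2.9] m [0.067 0.092 0.016] op 0.273
shift [ 1.86 20.53  0.13] turn [0.1 0.3 4.6]
```

Call:
step_arm:
  steps:
    - [[0.45,5.1,0],[0,0,0]]
    - [[0.45,5.1,0],[0,0,0]]
    - [[0.5,5.2,0],[0,0,0]]
    - [[0.45,5.1,0],[0.1,0.3,4.6]]
    - [[0,0,4],[0,0,0]]
    - [[0,0,2.5],[0,0,0]]
    - [[0,0,0],[0,0,0]]
    - [[0,0,0],[0,0,0]]

```text
clock: 53.92
tool_pos: [0.4627, -0.1459, 0.0695]
eef_rot: [1.0, -0.016, -0.001, -0.001]
contact_force: [-0.5, -0.5, -2.7]
opening: 0.273
finger_force: 34.9
```

Run:
```python
from h import *
go([.4622,-.1471,.0545],vert(-1.8))
```

```text
t 53.9 pos [ 0.4627 -0.1459  0.0695] yaw -1.8 z [-0.002  0.001 -1.   ] q [ 0.27  0.85 -0.09  2.11  0.36  0.19 -1.75] F [-0.5 -0.5 -2.7] m [ 0.03   0.094 -0.009] op 0.273
shift [-0.04  0.12  1.5 ] turn [-0.1  0.1 -0. ]
```

Call:
step_arm:
  steps:
    - [[0,0.1,0.8],[0,0,0]]
    - [[0,0,0.5],[0,0,0]]
    - [[0,0,0.2],[0,0,0]]
    - [[0,0,0],[0,0,0]]

```text
clock: 54.42
tool_pos: [0.4635, -0.1474, 0.0546]
eef_rot: [1.0, -0.016, -0.0, -0.0]
contact_force: [0.0, 0.7, -2.0]
opening: 0.268
finger_force: 34.9
```

Call:
step_arm:
  steps:
    - [[0,0,0],[0,0,0]]
    - [[0,0,0],[0,0,0]]
    - [[0,0,0],[0,0,0]]
    - [[0,0,0],[0,0,0]]
    - [[0,0,0],[0,0,0]]
    - [[0,0,0],[0,0,0]]
    - [[0,0,-4],[0,0,0]]
    - [[0,0,-5],[0,0,0]]
    - [[0,0,-5],[0,0,0]]
    - [[0,0,-4],[0,0,0]]
    - [[0,0,-4],[0,0,0]]
    - [[0,0,0],[0,0,0]]
  claw: 1

```text
clock: 55.92
tool_pos: [0.465, -0.148, 0.2772]
eef_rot: [1.0, -0.016, 0.003, 0.0]
contact_force: [-0.7, -0.9, -0.6]
opening: 0.999
finger_force: 0.0
```

Run:
```python
from h import *
info()
s=snap('wrist','w19'); t=snap('top','top1')
for a,b,c in blobs(s,'white',150): print('white',a,np.round(b[0],1),np.round(b[1],1),round(b[2],1),onz(s,b[0],.05)[0].round(4))
for a,b,c in blobs(t,'white',60,(130,80,430,310)): print('top white',a,np.round(b[0],1),np.round(b[1],1),onz(t,b[0],.05)[0].round(4))
for a,b,c in blobs(s,'blue',200): print('blue',a,cv2.boxPoints(b).round().tolist())
```

```text
t 55.9 pos [ 0.465  -0.148   0.2772] yaw -1.9 z [ 0.006 -0.001 -1.   ] q [ 0.42  0.49 -0.31  1.95  0.22  0.73 -1.62] F [-0.7 -0.9 -0.6] m [ 0.016 -0.006  0.025] op 0.999
white 2048.5 [255.5 128. ] [134.  27.] 90.0 [ 0.5086 -0.1484  0.05  ]
white 1092.5 [441.   56.5] [39. 36.] 90.0 [ 0.5787 -0.3456  0.05  ]
white 1051.0 [374.  124.5] [37. 36.] 90.0 [ 0.5089 -0.2762  0.05  ]
white 975.0 [442. 127.] [36. 34.] 90.0 [ 0.505 -0.353  0.05 ]
white 892.5 [362.2 201.7] [32.5 34.6] 45.0 [ 0.4224 -0.2674  0.05  ]
white 718.5 [485.5 226.5] [21. 51.] 90.0 [ 0.3858 -0.4222  0.05  ]
white 287.0 [373.3 322.4] [21.1 17.7] 13.0 [ 0.2593 -0.2922  0.05  ]
top white 218.5 [390.3 246.6] [44.6  9.2] [ 0.3541 -0.4741  0.05  ]
top white 124.0 [144.9 140.2] [16.1 13.9] [0.6971 0.3779 0.05  ]
top white 115.5 [198.8 129.3] [19.8 16.3] [0.7395 0.1894 0.05  ]
top white 107.0 [245.1 105.3] [ 6.6 20.5] [0.828  0.0306 0.05  ]
top white 106.0 [355.5 202. ] [12. 11.] [ 0.5013 -0.3547  0.05  ]
top white 101.5 [353.5 180.5] [11. 11.] [ 0.5744 -0.3472  0.05  ]
top white 90.0 [152. 182.] [10. 10.] [0.5508 0.3443 0.05  ]
blue 614.0 [[244.0, 191.0], [246.0, 147.0], [265.0, 148.0], [264.0, 192.0]]
blue 229.0 [[363.0, 333.0], [384.0, 333.0], [384.0, 347.0], [363.0, 347.0]]
```

The block is back on its mat. One stock jar shifted by about 3 cm, and jars now stand at A (.506,-.277), B (.420,-.268), C (.503,-.354) and D (.577,-.346). Three are needed, so I'll fetch A first, gripping along x.

Call:
step_arm:
  steps:
    - [[0,0,0],[0,0,-10.2]]
    - [[0,0,0],[0,0,-10.2]]
    - [[0,0,0],[0,0,-10.2]]
    - [[0,0,0],[0,0,-10.2]]
    - [[0,0,0],[0,0,-10.2]]
    - [[0,0,0],[0,0,-10.2]]
    - [[0,0,0],[0,0,-10.2]]
    - [[0,0,0],[0,0,-10.2]]
    - [[0,0,0],[0,0,-10.2]]
    - [[0,0,0],[0,0,0]]
  claw: 0.23

```text
clock: 57.28
tool_pos: [0.4625, -0.1474, 0.273]
eef_rot: [0.708, 0.706, -0.0, -0.002]
contact_force: [-0.3, 0.3, -0.5]
opening: 0.614
finger_force: 0.0
```

Call:
step_arm:
  steps:
    - [[-4.3,1.4,0],[0,0,0]]
    - [[-4.3,1.4,0],[0,0,0]]
    - [[-4.3,1.4,0],[0,0,0]]
    - [[0,0,5],[0,0,0]]
    - [[0,0,5],[0,0,0]]
    - [[0,0,3],[0,0,0]]
    - [[0,0,0],[0,0,0]]
    - [[0,0,0],[0,0,0]]

```text
clock: 58.28
tool_pos: [0.5061, -0.2763, 0.1453]
eef_rot: [0.708, 0.706, 0.001, 0.0]
contact_force: [0.2, 0.7, -0.4]
opening: 0.616
finger_force: 0.0
```

```bash
cat >> h.py <<'E'
def jars(s,roi=None):
    L=[]
    for a,b,c in blobs(s,'white',250,roi):
        (u,v),rad=cv2.minEnclosingCircle(c); print('white',int(a),round(u,1),round(v,1),round(rad,1),onz(s,(u,v),.05)[0].round(4))
E
python3 - <<'E'
from h import *
go([.506,-.277,.042],vert(90))
s=snap('wrist','w20'); jars(s); print(proj(s,[[.506,-.277,.05],[.42,-.268,.05],[.503,-.354,.05],[.577,-.346,.05]]))
E
```

```text
t 58.3 pos [ 0.5061 -0.2763  0.1453] yaw 89.9 z [ 0.001  0.001 -1.   ] q [ 0.78  0.85 -0.64  1.8   0.72  0.74 -0.25] F [ 0.2  0.7 -0.4] m [-0.011 -0.124  0.009] op 0.616
shift [-0.08 -0.02 10.33] turn [ 0.1 -0.  -0.1]
white 4729 251.4 14.6 109.5 [ 0.5048 -0.1535  0.05  ]
white 2364 257.6 200.9 28.7 [ 0.5087 -0.2755  0.05  ]
white 2334 136.5 189.7 28.8 [ 0.4227 -0.2672  0.05  ]
white 923 12.6 229.5 20.7 [ 0.3215 -0.2984  0.05  ]
[[253.75750692 202.84964711]
 [132.93438309 190.81464072]
 [250.15574538 297.2759273 ]
 [345.4034187  287.52984054]]
```

Call:
step_arm:
  steps:
    - [[0.1,0.2,4],[0,0,0]]
    - [[0,0,4],[0,0,0]]
    - [[0,0,2.3],[0,0,0]]
    - [[0,0,0],[0,0,0]]
    - [[0,0,0],[0,0,0]]

```text
clock: 58.95
tool_pos: [0.5086, -0.2757, 0.0432]
eef_rot: [0.708, 0.707, 0.001, 0.001]
contact_force: [0.6, -0.4, 0.2]
opening: 0.613
finger_force: 0.0
```

Call:
step_arm:
  steps:
    - [[0,0,0],[0,0,0]]
    - [[0,0,0],[0,0,0]]
    - [[0,0,0],[0,0,0]]
    - [[0,0,0],[0,0,0]]
    - [[0,0,-3],[0,0,0]]
    - [[0,0,-5],[0,0,0]]
    - [[0,0,-4],[0,0,0]]
    - [[0,0,0],[0,0,0]]
  claw: -1
  grip_force: 15

```text
clock: 59.95
tool_pos: [0.5093, -0.2759, 0.1645]
eef_rot: [0.707, 0.707, 0.002, 0.002]
contact_force: [0.2, -0.1, -1.6]
opening: 0.448
finger_force: 15.0
```

Run:
```python
from h import *
go([.549,.258,.16],vert(90))
```

```text
t 60.0 pos [ 0.5093 -0.2759  0.1645] yaw 89.9 z [ 0.006 -0.001 -1.   ] q [ 0.79  0.83 -0.66  1.78  0.7   0.78 -0.23] F [ 0.2 -0.1 -1.6] m [-0.034 -0.094 -0.043] op 0.448
shift [53.4   3.91  0.41] turn [ 0.3  0.1 -0.1]
```

Call:
step_arm:
  steps:
    - [[4.5,0.3,0],[0,0,0]]
    - [[4.5,0.3,0],[0,0,0]]
    - [[4.5,0.3,0],[0,0,0]]
    - [[4.5,0.4,0],[0,0,0]]
    - [[4.5,0.4,0],[0,0,0]]
    - [[4.5,0.4,0],[0,0,0]]
    - [[4.5,0.4,0],[0,0,0]]
    - [[4.5,0.4,0],[0,0,0]]
    - [[4.5,0.4,0],[0,0,0]]
    - [[4.5,0.4,0],[0,0,0]]
    - [[0,0,0],[0,0,0]]
    - [[0,0,0],[0,0,0]]

```text
clock: 61.45
tool_pos: [0.544, 0.1732, 0.1607]
eef_rot: [0.707, 0.707, -0.001, -0.0]
contact_force: [-0.3, -1.0, -1.0]
opening: 0.446
finger_force: 15.0
```

Run:
```python
from h import *
go([.549,.258,.16],vert(90))
s=snap('wrist','w21'); jars(s)
m=mask(s,'yellow'); c=max(cv2.findContours(m,0,1)[0],key=cv2.contourArea); W=onz(s,c[:,0,:],.02)[:,:2]; b=cv2.minAreaRect((W*1000).astype(np.float32)); print('tray',b,cv2.boundingRect(c))
h,_=cv2.findContours(m,cv2.RETR_CCOMP,1)[0:2]
for q in h:
    if cv2.contourArea(q)>150: P=onz(s,q[:,0,:],.02); print(len(q),cv2.contourArea(q),P.min(0).round(3),P.max(0).round(3))
```

```text
t 61.5 pos [0.544  0.1732 0.1607] yaw 90.0 z [-0.002 -0.002 -1.   ] q [-0.05  0.81 -0.59  1.8   0.64  0.73 -1.  ] F [-0.3 -1.  -1. ] m [-0.087 -0.093 -0.009] op 0.446
shift [8.48 0.49 0.05] turn [-0.1  0.1 -0. ]
white 3445 255.5 273.0 46.8 [0.5449 0.1078 0.05  ]
white 2544 488.9 181.5 47.0 [0.7269 0.1846 0.05  ]
white 384 256.5 233.0 37.7 [0.5456 0.1428 0.05  ]
tray ((513.0831909179688, 268.98382568359375), (102.8434066772461, 168.85011291503906), 88.15797424316406) (107, 0, 221, 137)
966 27092.0 [0.428 0.215 0.02 ] [0.599 0.32  0.02 ]
122 248.0 [0.438 0.242 0.02 ] [0.457 0.263 0.02 ]
```

Call:
step_arm:
  steps:
    - [[4.3,0.4,0],[0,0,0]]
    - [[4.2,0.4,0],[0,0,0]]
    - [[0,0,0],[0,0,0]]
    - [[0,0,4],[0,0,0]]
    - [[0,0,3.5],[0,0,0]]
    - [[0,0,2],[0,0,0]]
    - [[0,0,1],[0,0,0]]
    - [[0,0,0],[0,0,0]]

```text
clock: 62.5
tool_pos: [0.5529, 0.2591, 0.0569]
eef_rot: [0.708, 0.707, 0.0, -0.0]
contact_force: [0.2, 0.2, -0.9]
opening: 0.452
finger_force: 15.0
```

Run:
```python
from h import *
go([.5515,.258,.0483],vert(90))
```

```text
t 62.5 pos [0.5529 0.2591 0.0569] yaw 89.9 z [-0.  0. -1.] q [-0.25  0.99 -0.48  1.72  0.73  0.62 -1.16] F [ 0.2  0.2 -0.9] m [-0.032 -0.114 -0.02 ] op 0.452
shift [-0.11 -0.14  0.86] turn [-0.  -0.  -0.1]
```

Call:
step_arm:
  steps:
    - [[0,-0.1,0.6],[0,0,0]]
    - [[0,0,0.25],[0,0,0]]
    - [[0,0,0],[0,0,0]]

```text
clock: 62.88
tool_pos: [0.5518, 0.2596, 0.0486]
eef_rot: [0.707, 0.707, 0.0, -0.0]
contact_force: [0.7, 0.4, -1.2]
opening: 0.447
finger_force: 15.0
```

Call:
step_arm:
  steps:
    - [[0,0,0],[0,0,0]]
    - [[0,0,0],[0,0,0]]
    - [[0,0,0],[0,0,0]]
    - [[0,0,-3],[0,0,0]]
    - [[0,0,-5],[0,0,0]]
    - [[0,0,-4],[0,0,0]]
    - [[-4.5,-1,0],[0,0,0]]
    - [[-4.5,-1,0],[0,0,0]]
    - [[-4.5,-1,0],[0,0,0]]
    - [[-4.5,-1,0],[0,0,0]]
    - [[-4.5,-1,0],[0,0,0]]
    - [[-4.5,-1,0],[0,0,0]]
  claw: 0.23

```text
clock: 64.38
tool_pos: [0.4913, -0.0119, 0.1684]
eef_rot: [0.707, 0.707, 0.0, -0.0]
contact_force: [0.1, -0.9, -1.2]
opening: 0.616
finger_force: 0.0
```

Call:
step_arm:
  steps:
    - [[-4.5,-1,0],[0,0,0]]
    - [[-4.5,-1,0],[0,0,0]]
    - [[-4.5,-1,0],[0,0,0]]
    - [[-4.5,-1,0],[0,0,0]]
    - [[-4.5,-1,0],[0,0,0]]
    - [[-3.3,-2,0],[0,0,0]]
    - [[0,0,0],[0,0,0]]
    - [[0,0,0],[0,0,0]]

```text
clock: 65.38
tool_pos: [0.422, -0.2677, 0.1683]
eef_rot: [0.707, 0.707, 0.001, -0.0]
contact_force: [0.4, 0.5, -0.1]
opening: 0.614
finger_force: 0.0
```

Run:
```python
from h import *
s=snap('wrist','w22'); jars(s); go([.4227,-.2672,.043],vert(90))
```

```text
white 4478 361.8 33.0 97.8 [ 0.4982 -0.1503  0.05  ]
white 2676 89.3 229.9 52.6 [ 0.2869 -0.2988  0.05  ]
white 1958 253.5 192.0 26.2 [ 0.4217 -0.2666  0.05  ]
white 670 206.0 339.5 19.9 [ 0.3786 -0.4047  0.05  ]
t 65.4 pos [ 0.4223 -0.2672  0.1683] yaw 90.1 z [ 0.001  0.002 -1.   ] q [ 0.87  0.74 -0.65  2.01  0.75  0.64 -0.28] F [-0.5 -0.5  0.4] m [-0.075 -0.094 -0.024] op 0.618
shift [-0.02  0.02 12.53] turn [ 0.1 -0.1  0.1]
```

Call:
step_arm:
  steps:
    - [[0,0,5],[0,0,0]]
    - [[0,0,4.5],[0,0,0]]
    - [[0,0,2.5],[0,0,0]]
    - [[0,0,0.5],[0,0,0]]
    - [[0,0,0],[0,0,0]]

```text
clock: 66.05
tool_pos: [0.4223, -0.2675, 0.0435]
eef_rot: [0.707, 0.707, 0.001, -0.0]
contact_force: [0.5, 0.7, 0.4]
opening: 0.615
finger_force: 0.0
```

Call:
step_arm:
  steps:
    - [[0,0,0],[0,0,0]]
    - [[0,0,0],[0,0,0]]
    - [[0,0,0],[0,0,0]]
    - [[0,0,0],[0,0,0]]
    - [[0,0,-3],[0,0,0]]
    - [[0,0,-5],[0,0,0]]
    - [[0,0,-4],[0,0,0]]
    - [[0,0,0],[0,0,0]]
  claw: -1

```text
clock: 67.05
tool_pos: [0.4228, -0.2693, 0.1657]
eef_rot: [0.708, 0.706, 0.001, 0.002]
contact_force: [0.4, -0.2, -0.7]
opening: 0.451
finger_force: 15.0
```

Call:
step_arm:
  steps:
    - [[4.4,0.4,0],[0,0,0]]
    - [[4.4,0.4,0],[0,0,0]]
    - [[4.4,0.4,0],[0,0,0]]
    - [[4.4,0.4,0],[0,0,0]]
    - [[4.4,0.4,0],[0,0,0]]
    - [[4.4,0.4,0],[0,0,0]]
    - [[4.4,0.4,0],[0,0,0]]
    - [[4.4,0.4,0],[0,0,0]]
    - [[4.4,0.4,0],[0,0,0]]
    - [[4.4,0.4,0],[0,0,0]]
    - [[4.4,0.4,0],[0,0,0]]
    - [[4.3,0.4,0],[0,0,0]]

```text
clock: 68.55
tool_pos: [0.4693, 0.2593, 0.1622]
eef_rot: [0.707, 0.707, -0.001, -0.0]
contact_force: [0.4, 0.1, -0.7]
opening: 0.452
finger_force: 15.0
```

Call:
step_arm:
  steps:
    - [[0,0,0],[0,0,0]]
    - [[0,0,0],[0,0,0]]

```text
clock: 68.8
tool_pos: [0.4692, 0.257, 0.1624]
eef_rot: [0.707, 0.707, -0.001, 0.0]
contact_force: [0.2, -0.8, -0.2]
opening: 0.448
finger_force: 15.0
```

Run:
```python
from h import *
go([.470,.260,.0483],vert(90))
```

```text
t 68.8 pos [0.4692 0.257  0.1624] yaw 89.9 z [-0.002 -0.002 -1.   ] q [-0.25  0.77 -0.56  1.91  0.65  0.66 -1.23] F [ 0.2 -0.8 -0.2] m [-0.103 -0.15  -0.012] op 0.448
shift [ 0.33  0.1  11.41] turn [-0.1  0.1 -0.1]
```

Call:
step_arm:
  steps:
    - [[0.3,0.1,4],[0,0,0]]
    - [[0,0,4],[0,0,0]]
    - [[0,0,2.2],[0,0,0]]
    - [[0,0,0.9],[0,0,0]]
    - [[0,0,0.2],[0,0,0]]
    - [[0,0,0],[0,0,0]]
    - [[0,0,0],[0,0,0]]

```text
clock: 69.68
tool_pos: [0.4712, 0.2618, 0.0513]
eef_rot: [0.707, 0.707, 0.001, -0.0]
contact_force: [-0.5, 0.3, -0.6]
opening: 0.447
finger_force: 15.0
```

Run:
```python
from h import *
go([.470,.260,.0483],vert(90))
```

```text
t 69.7 pos [0.4712 0.2618 0.0513] yaw 89.9 z [ 0.001  0.002 -1.   ] q [-0.37  0.94 -0.38  1.95  0.83  0.42 -1.39] F [-0.5  0.3 -0.6] m [-0.037 -0.038 -0.017] op 0.447
shift [-0.18 -0.12  0.3 ] turn [ 0.1 -0.1 -0.1]
```

Call:
step_arm:
  steps:
    - [[-0.1,0,0.25],[0,0,0]]
    - [[0,0,0],[0,0,0]]

```text
clock: 69.92
tool_pos: [0.4712, 0.2612, 0.0489]
eef_rot: [0.707, 0.707, 0.001, -0.0]
contact_force: [-0.5, -1.0, 5.6]
opening: 0.448
finger_force: 15.0
```

Call:
step_arm:
  steps:
    - [[0,0,0],[0,0,0]]
    - [[0,0,0],[0,0,0]]
    - [[0,0,0],[0,0,0]]
    - [[0,0,-3],[0,0,0]]
    - [[0,0,-5],[0,0,0]]
    - [[0,0,-4],[0,0,0]]
    - [[-4.4,0.25,0],[0,0,0]]
    - [[-4.4,0.25,0],[0,0,0]]
    - [[-4.4,0.25,0],[0,0,0]]
    - [[-4.4,0.25,0],[0,0,0]]
    - [[-4.4,0.25,0],[0,0,0]]
    - [[-4.4,0.25,0],[0,0,0]]
  claw: 0.23

```text
clock: 71.42
tool_pos: [0.4855, -0.005, 0.1677]
eef_rot: [0.707, 0.707, 0.0, -0.0]
contact_force: [0.5, -0.7, 0.3]
opening: 0.614
finger_force: 0.0
```

Call:
step_arm:
  steps:
    - [[-4.4,0.25,0],[0,0,0]]
    - [[-4.4,0.25,0],[0,0,0]]
    - [[-4.4,0.25,0],[0,0,0]]
    - [[-4.4,0.25,0],[0,0,0]]
    - [[-4.4,0.25,0],[0,0,0]]
    - [[-4.4,0.25,0],[0,0,0]]
    - [[-4.4,0.25,0],[0,0,0]]
    - [[-4.3,0.2,0],[0,0,0]]
    - [[0,0,0],[0,0,0]]
    - [[0,0,0],[0,0,0]]

```text
clock: 72.68
tool_pos: [0.5047, -0.3534, 0.1672]
eef_rot: [0.707, 0.707, 0.001, -0.001]
contact_force: [0.3, 0.5, -0.8]
opening: 0.614
finger_force: 0.0
```

Run:
```python
from h import *
s=snap('wrist','w23'); jars(s); go([.505,-.353,.043],vert(90))
```

```text
white 1947 254.9 192.8 25.7 [ 0.5053 -0.3526  0.05  ]
white 1895 349.5 183.3 26.1 [ 0.5786 -0.3449  0.05  ]
white 1152 17.0 135.0 25.5 [ 0.3209 -0.3063  0.05  ]
t 72.7 pos [ 0.505  -0.3528  0.1674] yaw 90.1 z [-0.     0.002 -1.   ] q [ 0.91  0.87 -0.7   1.66  0.69  0.87 -0.07] F [-0.   0.2  0.2] m [-0.039 -0.065  0.004] op 0.613
shift [-0.05  0.   12.44] turn [-0.  -0.1  0.1]
```

Call:
step_arm:
  steps:
    - [[0,0,5],[0,0,0]]
    - [[0,0,4.5],[0,0,0]]
    - [[0,0,2.4],[0,0,0]]
    - [[0,0,0.5],[0,0,0]]
    - [[0,0,0],[0,0,0]]

```text
clock: 73.35
tool_pos: [0.5056, -0.3535, 0.0442]
eef_rot: [0.707, 0.707, 0.001, -0.0]
contact_force: [0.1, -0.2, 0.3]
opening: 0.614
finger_force: 0.0
```

Call:
step_arm:
  steps:
    - [[0,0,0],[0,0,0]]
    - [[0,0,0],[0,0,0]]
    - [[0,0,0],[0,0,0]]
    - [[0,0,0],[0,0,0]]
    - [[0,0,-3],[0,0,0]]
    - [[0,0,-5],[0,0,0]]
    - [[0,0,-4],[0,0,0]]
    - [[0,0,0],[0,0,0]]
  claw: -1

```text
clock: 74.35
tool_pos: [0.5068, -0.3552, 0.1668]
eef_rot: [0.707, 0.707, 0.001, 0.003]
contact_force: [0.7, 0.2, -1.8]
opening: 0.447
finger_force: 15.0
```

Call:
step_arm:
  steps:
    - [[4.35,-0.2,0],[0,0,0]]
    - [[4.35,-0.2,0],[0,0,0]]
    - [[4.35,-0.2,0],[0,0,0]]
    - [[4.35,-0.2,0],[0,0,0]]
    - [[4.35,-0.2,0],[0,0,0]]
    - [[4.35,-0.2,0],[0,0,0]]
    - [[4.35,-0.2,0],[0,0,0]]
    - [[4.35,-0.2,0],[0,0,0]]
    - [[4.35,-0.2,0],[0,0,0]]
    - [[4.35,-0.2,0],[0,0,0]]
    - [[4.35,-0.2,0],[0,0,0]]
    - [[4.35,-0.2,0],[0,0,0]]

```text
clock: 75.85
tool_pos: [0.4804, 0.1683, 0.1628]
eef_rot: [0.707, 0.707, -0.001, -0.001]
contact_force: [0.7, 0.2, -0.9]
opening: 0.451
finger_force: 15.0
```

Call:
step_arm:
  steps:
    - [[4.35,-0.2,0],[0,0,0]]
    - [[4.35,-0.2,0],[0,0,0]]
    - [[4.35,-0.2,0],[0,0,0]]
    - [[4.3,-0.3,0],[0,0,0]]
    - [[0,0,0],[0,0,0]]
    - [[0,0,0],[0,0,0]]

```text
clock: 76.6
tool_pos: [0.472, 0.3396, 0.1628]
eef_rot: [0.707, 0.707, -0.001, 0.0]
contact_force: [0.4, -1.3, -1.9]
opening: 0.448
finger_force: 15.0
```

Run:
```python
from h import *
go([.472,.342,.0483],vert(90))
```

```text
t 76.6 pos [0.472  0.3396 0.1628] yaw 90.0 z [-0.002 -0.002 -1.   ] q [-0.38  0.81 -0.58  1.77  0.62  0.75 -1.28] F [ 0.4 -1.3 -1.9] m [-0.111 -0.118  0.038] op 0.448
shift [ 0.27  0.02 11.45] turn [-0.1  0.1 -0. ]
```

Call:
step_arm:
  steps:
    - [[0.15,0,4],[0,0,0]]
    - [[0,0,4],[0,0,0]]
    - [[0,0,2.2],[0,0,0]]
    - [[0,0,0.9],[0,0,0]]
    - [[0,0,0.2],[0,0,0]]
    - [[0,0,0],[0,0,0]]
    - [[0,0,0],[0,0,0]]

```text
clock: 77.47
tool_pos: [0.4728, 0.3429, 0.0519]
eef_rot: [0.707, 0.707, 0.001, -0.0]
contact_force: [0.4, -0.2, -0.7]
opening: 0.447
finger_force: 15.0
```

Run:
```python
from h import *
go([.472,.342,.0488],vert(90))
```

```text
t 77.5 pos [0.4728 0.3429 0.0519] yaw 90.0 z [ 0.001  0.002 -1.   ] q [-0.45  0.97 -0.45  1.81  0.77  0.54 -1.41] F [ 0.4 -0.2 -0.7] m [-0.066 -0.11   0.004] op 0.447
shift [-0.09 -0.08  0.31] turn [ 0.1 -0.1 -0. ]
```

Lower, release, back off upward and away, then inspect the whole scene.

Call:
step_arm:
  steps:
    - [[0,0,0.25],[0,0,0]]
    - [[0,0,0],[0,0,0]]

```text
clock: 77.72
tool_pos: [0.4728, 0.343, 0.0496]
eef_rot: [0.707, 0.707, 0.001, -0.0]
contact_force: [-0.3, -0.6, 5.2]
opening: 0.449
finger_force: 15.0
```

Call:
step_arm:
  steps:
    - [[0,0,0],[0,0,0]]
    - [[0,0,0],[0,0,0]]
    - [[0,0,0],[0,0,0]]
    - [[0,0,-3],[0,0,0]]
    - [[0,0,-5],[0,0,0]]
    - [[0,0,-5],[0,0,0]]
    - [[-4,-1,-3],[0,0,0]]
    - [[-4,-1,-2],[0,0,0]]
    - [[-4,-1,-1],[0,0,0]]
    - [[-4,0,0],[0,0,0]]
    - [[0,0,0],[0,0,0]]
    - [[0,0,0],[0,0,0]]
  claw: 0.23

```text
clock: 79.22
tool_pos: [0.4424, 0.1834, 0.2386]
eef_rot: [0.707, 0.707, 0.001, -0.001]
contact_force: [-0.3, 1.2, -0.1]
opening: 0.617
finger_force: 0.0
```

Run:
```python
from h import *
info()
s=snap('scene','sc5'); w=snap('wrist','w24'); t=snap('top','top2'); jars(w); jars(t,(130,80,430,310))
cv2.imwrite('pics/fin.png',cv2.resize(np.hstack([s['img'],w['img']]),(800,300))[:,:,::-1] if 0 else np.hstack([s['img'][120:384,130:512],w['img'][:264,60:460]])[:,:,::-1])
```

```text
t 79.2 pos [0.4424 0.1834 0.2386] yaw 90.0 z [ 0.     0.002 -1.   ] q [-0.06  0.6  -0.68  2.    0.56  0.73 -1.08] F [-0.3  1.2 -0.1] m [ 0.026 -0.133  0.03 ] op 0.617
white 1333 286.4 92.7 21.5 [0.4722 0.262  0.05  ]
white 1267 372.5 97.1 21.2 [0.5538 0.259  0.05  ]
white 659 382.5 3.0 20.7 [0.5574 0.3421 0.05  ]
white 620 289.5 1.5 21.6 [0.4735 0.3413 0.05  ]
white 574 508.5 165.0 20.2 [0.7047 0.1953 0.05  ]
white 262 106.5 19.5 16.7 [0.308  0.3283 0.05  ]
```

View pics/fin.png

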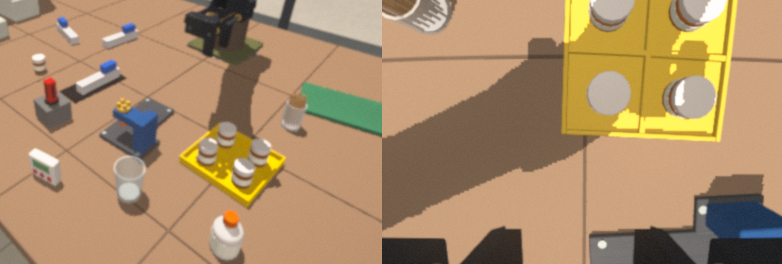

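The final view shows four upright jars, one per compartment, with the driver in its stand, the block flat on its mat and one spare jar on the bench. The bystanders are undisturbed, so I'm handing in.

```bash
python3 -c "
from plant import finish_job
print(finish_job())"
```

```text
the job is handed in; nothing more can be done
None
```

I handed the job in at about 79 s of the 210 s: the stop is set so the foot just bears on the block (it dragged at about 4 N; I estimate 0.7–1.3 mm of the 4 mm foot travel, not measured directly), the block is flat on its mat, the driver is in its stand (returned before I drew the block out, to free the gripper), and the tray holds four upright jars, with one spare left on the bench.

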